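# Four clicks more impression on the proof press

## Task

Give the small proof press a little more impression: push on its click-stop dial with a fingertip and turn it exactly four clicks clockwise (seen from above) from where it stands, not going past the fourth click. Then push the black-knobbed lock lever beside it fully over, away from the robot, leaving the dial on its new click. Do it all with light fingertip pushes, grip and lift nothing, and leave the loose things on the press and around it where they are.

Things in the scene. Friction and masses are not known exactly. Their poses are not given: they have to be found in the camera images.
- press: proof press, fixed grey casting 320 x 240 mm, deck 30 mm high; origin at the centre of its underside on the table, x points away from its operating side (roughly away from the robot), y left. Dial axis at x -90, y +55 mm on a housing 110 x 110 mm, top 65 mm above the table; lock lever near right. Type and a roller (top 106 mm) at the far end, from x +15 mm
- dial_top (a point): centre of the dial's top, on its vertical axis, 99 mm above the table. Bare metal disc of 42 mm radius, its upper face 24 mm below this point, with a hub of 18 mm radius and three upright radial lugs 120 degrees apart, 10 mm wide, reaching 44 mm from the axis, tops level with this point. A fingertip between two lugs, 32 to 42 mm from the axis, 12 to 18 mm below this point, pushes a lug's flat side
- dial_index (a point): outer top end of the index lug, 44 mm from the dial's axis: the lug with a small low nose pointing at the scale marks on the housing. It turns with the dial and points along press -x when the joint is 0; the direction from dial_top to it is the direction of that lug
- dial (a joint): dial angle, rad, growing clockwise seen from above. Click stops at multiples of 0.5236 rad (30 degrees); starts resting on stop 0, 1, 2 or 3, turns up to stop 10. Pushing takes about 5 N at 37 mm from the axis just off a stop; half-way to the next the dial snaps on ahead of the finger and rests on that stop, also when the finger backs off
- lock (a joint): lock lever angle, rad: 0 = leaning towards the operating side (press -x), 1.0 = fully over towards press +x, at a stop. Starts between 0 and 0.15; friction holds it where it is left (about 1 N at the knob moves it). Pivot at x -50, y -70 mm of the press frame, 52 mm above the table, parallel to press y
- lock_tip (a point): centre of the lock lever's black ball knob, 26 mm across, 65 mm from the pivot, about 109 mm above the table at both ends of its swing and 117 mm half-way; pushed on its near side along press x it travels about 62 mm
- type_a_mid (a point): loose wooden type block, 30 x 18 x 21 mm, standing on the press's deck between dial housing and lock lever; the point is its middle; a bystander, leave it alone
- type_b_mid (a point): loose wooden type block, 18 x 18 x 21 mm, standing on the press's front right corner; the point is its middle; a bystander, leave it alone
- stick_mid (a point): loose steel composing stick, a flat tray 200 x 50 x 16 mm with set type, lying on the table; the point is its middle; a bystander, leave it alone
- brayer_mid (a point): loose hand ink roller, about 160 mm long with a 100 mm wide, 40 mm thick rubber roll and wooden handle, lying on the table; the point is where handle and frame meet; a bystander, leave it alone
- ink_tin_mid (a point): loose round ink tin, 72 mm across, 50 mm tall, on the table; the point is its middle; a bystander, leave it alone
- planer_mid (a point): loose wooden planer block 90 x 60 x 40 mm, on the table; the point is its middle; a bystander, leave it alone

How it is judged:
By the outcome, as a careful person would: the job done as asked, in the order asked, and still so for the second after the job is handed in, with the robot touching nothing.
It also fails if it takes over 61 s, if anything falls off the work surface, if the arm or the gripper's body presses on something with over 40 N, if the wrist force passes 120 N, or if a joint passes its speed limit or range.

## Robot

A 6-joint arm with a two-finger parallel gripper is mounted at the origin on the work surface. World frame = base frame: x ahead of the robot, y to its left, z up, the work surface at z = 0. Lengths are in m, angles in rad, forces in N, time in s.
With the tool pointing down it reaches from about 0.275 to 0.85 m from the base axis. Payload 5.2 kg.
Tool frame: the origin (TCP) lies at the very end of the fingers, on their centre line; the grasp point (between the pads) lies 19 mm behind it; z points along the fingers, y is the direction in which the jaws open and shut (so a half turn about z gives the same grasp; the last joint's range is limited). The gripper opens to 85 mm and grips with 20 to 120 N. Pads are 22 mm wide; open, the fingers measure 114 mm over their backs; the gripper's body (76 mm by 85 mm) begins 54 mm behind the grasp point. The pads swing forward as they close: fully open they stand 13 mm farther back than shut.
Start: joints at [-1.516, 0.259, 1.535, -0, 1.348, -0.203], TCP at [0.14, -0.532, 0.198] pointing down, gripper open.
Joint ranges: [-3.14, 3.14], [-0.91, 2.08], [0.19, 2.58], [-1.22, 4.36], [0.22, 2.71], [-3.12, 3.12]. Speed limits (rad/s): [2.57, 2.57, 3.14, 3.14, 3.14, 3.14].

## Interface

Orientations are given as a rotation vector (axis times angle).
In Python, from cell import sensors, viewer, workorder gives the robot as it stands.
- The arm moves only by the shell command python3 -m jog 'ROWS' [FORCE]. ROWS is JSON, a list of rows, each an object of numbers: "tx", "ty", "tz": the shift along the tool's x, y, z in units of 30 mm (1.0 is 30 mm); "wx", "wy", "wz": the turn, a rotation vector about the tool's x, y, z in units of 6 degrees (1.0 is 6 degrees); "grip": the opening, from 0 (shut) to 1 (fully open). In form: [{"tx": .., "ty": .., "tz": .., "wx": .., "wy": .., "wz": .., "grip": ..}, ...]. A call has 1 to 10 rows; each row shifts and turns the pose as measured when the row begins, along the tool's axes as they then stand; what a row does not reach is not made up. A row lasts 1/10 s, in which the tool goes at most 50 mm and 8.59 degrees, less where a joint would pass 70% of its speed; a pose out of reach is approached as far as the arm can. A call is refused whole if a number of a shift passes 1 or a number of a turn 1, either way. A call with a gripper value outside its range is refused whole. The fingers move at their own pace and stop on an object; FORCE is the grip in N (left out, the last holds). Time passes only in rows, so rows that do not move let the fingers close. It gives the time, the measured TCP pose, the force and the opening at its end, in the units of the state.
- sensors.read_state(): the state, without advancing time (a new reading comes with each control period).
- viewer.get_image(name): name is "scene" or "top" or "wrist"; returns the picture (384x512x3 uint8, red, green, blue); there is no depth.
- viewer.camera_info(name): a dict with "fov_y" (degrees; the focal length in pixels is half the picture's height over the tangent of half this angle, whatever the lens; pixels are square), "cx", "cy" (the principal point, pixels), "view" (4x4, takes a point from world to camera coordinates). Camera axes: x right, y down, z forward; pixel columns grow to the right and rows downward; lengths in m; the calibration is good to about 2 mm. A picture is of the moment at which its call begins: read the wrist's pose just before it. camera_info takes no time and is no camera call; for the wrist camera it gives the pose at the moment of the call.
- workorder.finish_job(): hands the job in, once; it reports no verdict.
The state is a dict: "time_s": time; "qpos": joint angles; "qvel": joint speeds; "joint_efforts": joint torques, N m; "tool_pos": TCP position; "orientation": TCP orientation; "force": force on the tool from outside, world axes, zero at the start; "ft_torque": the same for the moment, N m; "grip_width": finger opening in m.
Only numpy, scipy, OpenCV 4.12 (cv2) and the standard library are available. Lean on these libraries where they do the work, as an engineer would, in place of code of your own. Each camera call takes 0.05 s, during which the arm holds its last target. There are 200 camera calls.

## Working session

There is one attempt and no reset: what is moved stays moved. The work goes in short steps, Python scripts to look and compute and a shell command to move; the robot and the scene stay as the last step left them, time stands still between calls to the robot, and variables do not carry over. Pictures are saved under pics/ and viewed, about 8 in all and at most 12, crops included, and the job is handed in when it is done.

```bash
mkdir -p pics
python3 - <<'E'
from cell import sensors, viewer
import cv2
s=sensors.read_state();print(s)
for n in("top","scene"):
    im=viewer.get_image(n);cv2.imwrite(f"pics/{n}0.png",cv2.resize(im[:,:,::-1],(800,600),interpolation=cv2.INTER_CUBIC));print(n,viewer.camera_info(n))
E
```

```text
{'time_s': 0.0, 'qpos': array([-1.51577971e+00,  2.59353994e-01,  1.53613119e+00, -4.44114992e-06,
        1.34799137e+00, -2.02794738e-01]), 'qvel': array([ 0.00182764, -0.00049287,  0.00094989,  0.00034233, -0.00138759,
       -0.00118099]), 'joint_efforts': array([ 7.71064970e-04, -4.46019995e+01, -2.90567601e+01, -3.29865925e-04,
        1.16627023e-02,  4.76606914e-06]), 'tool_pos': array([ 0.14022033, -0.53119571,  0.19754953]), 'orientation': array([-3.11366367e+00, -4.03608505e-01, -2.11545579e-04]), 'force': array([ 0.82271649, -0.23295088,  0.02755342]), 'ft_torque': array([ 0.05004871, -0.00693341, -0.01773033]), 'grip_width': 0.0854416227546494}
top {'fov_y': 49.46722581763695, 'cx': 251.00188574730532, 'cy': 191.9469871459869, 'view': array([[ 0.11291925, -0.99360336, -0.00126928, -0.04488431],
       [-0.96587795, -0.10946851, -0.2347263 ,  0.51738309],
       [ 0.23308589,  0.02773108, -0.97206067,  0.93936795],
       [ 0.        ,  0.        ,  0.        ,  1.        ]])}
scene {'fov_y': 43.516684963228485, 'cx': 253.6543074100119, 'cy': 190.71345983336812, 'view': array([[ 0.31304758,  0.94971564,  0.00643499, -0.17524831],
       [ 0.7687176 , -0.24939594, -0.58896088, -0.32376469],
       [-0.5577405 ,  0.18931947, -0.80813593,  1.85558284],
       [ 0.        ,  0.        ,  0.        ,  1.        ]])}
```

View pics/top0.png

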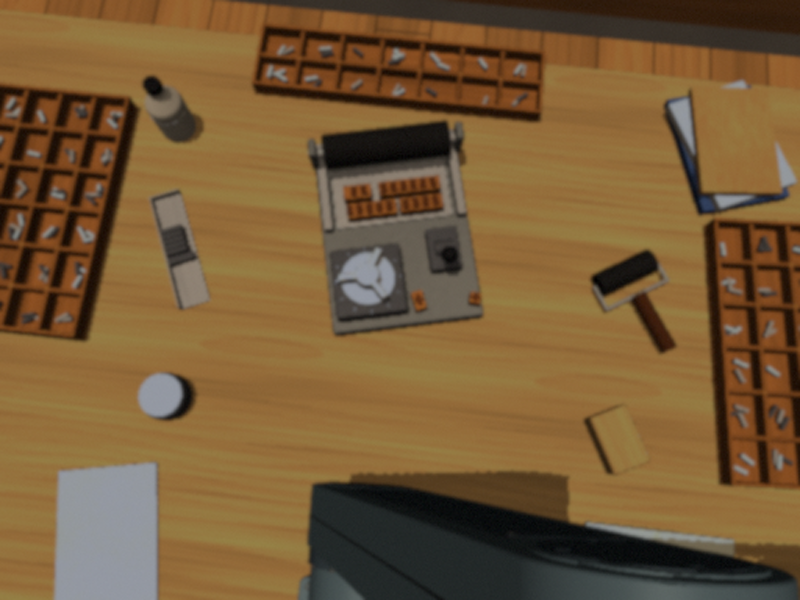

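View pics/scene0.png

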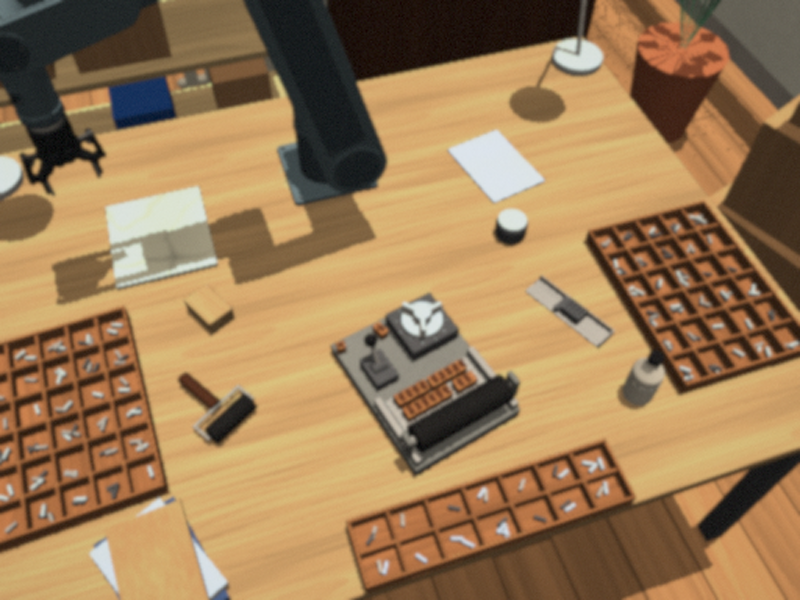

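The top view shows the press at about (400,230), with the dial at (365,277), the lock knob at (450,254), and the type blocks at (419,300) and (474,298). The arm is clear of all of them. I'll fit the press pose from both cameras and crop in on the dial.

```bash
cat > h.py <<'E'
import numpy as np, cv2
from cell import sensors, viewer
from scipy.spatial.transform import Rotation as R
def proj(ci,P):
    P=np.atleast_2d(P);c=(ci['view']@np.c_[P,np.ones(len(P))].T).T
    f=192/np.tan(np.radians(ci['fov_y'])/2)
    return np.c_[ci['cx']+f*c[:,0]/c[:,2],ci['cy']+f*c[:,1]/c[:,2]]
def ray(ci,uv,z):
    f=192/np.tan(np.radians(ci['fov_y'])/2)
    d=ci['view'][:3,:3].T@np.array([(uv[0]-ci['cx'])/f,(uv[1]-ci['cy'])/f,1]);o=-ci['view'][:3,:3].T@ci['view'][:3,3]
    return o+d*(z-o[2])/d[2]
def crop(im,x0,y0,x1,y1,name,k):
    cv2.imwrite(name,cv2.resize(im[y0:y1,x0:x1,::-1],None,fx=k,fy=k,interpolation=cv2.INTER_CUBIC))
E
python3 - <<'E'
from h import *
t=viewer.get_image("top");s=viewer.get_image("scene")
a=cv2.resize(t[70:220,195:315],None,fx=4,fy=4,interpolation=cv2.INTER_CUBIC)
b=cv2.resize(s[180:310,205:340],None,fx=4,fy=4,interpolation=cv2.INTER_CUBIC)
# side by side within 800x600
b=cv2.resize(b,(320,308));o=np.zeros((600,800,3),np.uint8);o[:600,:480]=a;o[:308,480:]=b
cv2.imwrite("pics/c1.png",o[:,:,::-1])
ci=viewer.camera_info("top")
for n,uv,z in(("FL",(335,331),.03),("FR",(481,315),.03),("dial",(366,278),.08),("knob",(450,254),.109)):print(n,ray(ci,np.array(uv)/1.5625,z))
E
```

```text
FL [0.46675972 0.09813691 0.03      ]
FR [ 0.51816589 -0.12733956  0.03      ]
dial [0.54429501 0.0566537  0.08      ]
knob [ 0.58724765 -0.06509858  0.109     ]
```

View pics/c1.png

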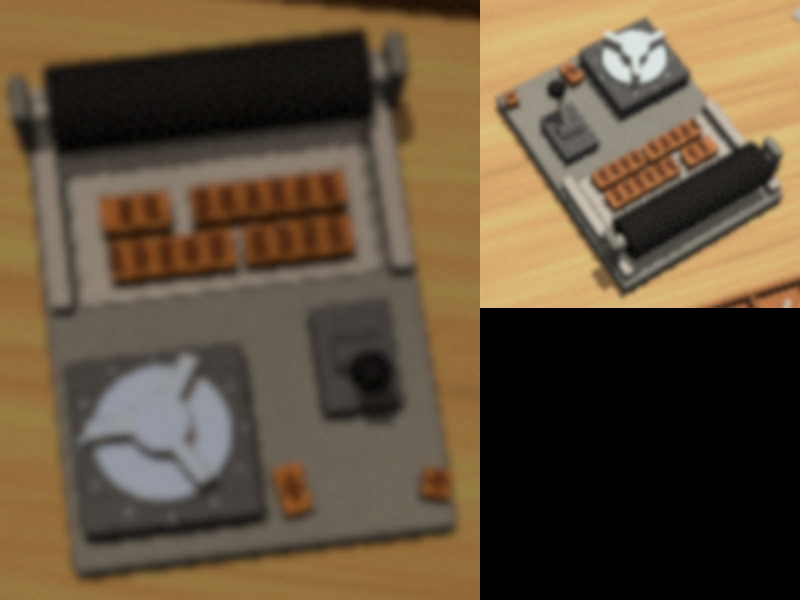

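The index lug (the longer one, with the nose) points to the press's left, about 90°, so the dial rests on stop 3 and the target is stop 7. I'll move above the press with the gripper shut, then look from the wrist.

```bash
python3 -m jog '[{"tx":0.81,"ty":-0.73,"tz":-0.12,"grip":0},{"tx":0.81,"ty":-0.73,"tz":-0.12,"grip":0},{"tx":0.81,"ty":-0.73,"tz":-0.12,"grip":0},{"tx":0.81,"ty":-0.73,"tz":-0.12,"grip":0},{"tx":0.81,"ty":-0.73,"tz":-0.12,"grip":0},{"tx":0.81,"ty":-0.73,"tz":-0.12,"grip":0},{"tx":0.81,"ty":-0.73,"tz":-0.12,"grip":0},{"tx":0.81,"ty":-0.73,"tz":-0.12,"grip":0},{"tx":0.81,"ty":-0.73,"tz":-0.12,"grip":0},{"tx":0.81,"ty":-0.73,"tz":-0.12,"grip":0}]'
python3 - <<'E'
from h import *
from scipy.optimize import least_squares
ci=viewer.camera_info("top")
P=np.array([[-.16,.12,0],[-.16,-.12,0],[-.09,.055,.075]])
uv=np.array([[82,573],[455,530],[163,432]])/4+[195,70]
def W(p,P):c,s=np.cos(p[2]),np.sin(p[2]);return np.c_[p[0]+c*P[:,0]-s*P[:,1],p[1]+s*P[:,0]+c*P[:,1],P[:,2]]
r=least_squares(lambda p:(proj(ci,W(p,P))-uv).ravel(),[.63,0,.22]);print(r.x,r.fun.round(1))
print("dial",W(r.x,np.array([[-.09,.055,.075]])))
E
```

```text
[0.64964072 0.02081891 0.23977658] [-0.6  1.2  0.2  0.1  0.4 -1.3]
dial [[0.54915382 0.05287172 0.075     ]]invalid input
```

```bash
python3 -m jog '[{"tx":0.81,"ty":-0.73,"tz":-0.12,"wx":0,"wy":0,"wz":0,"grip":0},{"tx":0.81,"ty":-0.73,"tz":-0.12,"wx":0,"wy":0,"wz":0,"grip":0},{"tx":0.81,"ty":-0.73,"tz":-0.12,"wx":0,"wy":0,"wz":0,"grip":0},{"tx":0.81,"ty":-0.73,"tz":-0.12,"wx":0,"wy":0,"wz":0,"grip":0},{"tx":0.81,"ty":-0.73,"tz":-0.12,"wx":0,"wy":0,"wz":0,"grip":0},{"tx":0.81,"ty":-0.73,"tz":-0.12,"wx":0,"wy":0,"wz":0,"grip":0},{"tx":0.81,"ty":-0.73,"tz":-0.12,"wx":0,"wy":0,"wz":0,"grip":0},{"tx":0.81,"ty":-0.73,"tz":-0.12,"wx":0,"wy":0,"wz":0,"grip":0}]'
```

```text
time_s: 1.0
tool_pos: [0.2856, -0.3071, 0.2251]
orientation: [-3.112, -0.391, 0.001]
force: [0.5, 0.8, 0.7]
grip_width: -0.0002
```

```bash
python3 -m jog '[{"tx":0.96,"ty":-0.88,"tz":-0.12,"wx":0,"wy":0,"wz":0,"grip":0},{"tx":0.96,"ty":-0.88,"tz":-0.12,"wx":0,"wy":0,"wz":0,"grip":0},{"tx":0.96,"ty":-0.88,"tz":-0.12,"wx":0,"wy":0,"wz":0,"grip":0},{"tx":0.96,"ty":-0.88,"tz":-0.12,"wx":0,"wy":0,"wz":0,"grip":0},{"tx":0.96,"ty":-0.88,"tz":-0.12,"wx":0,"wy":0,"wz":0,"grip":0},{"tx":0.96,"ty":-0.88,"tz":-0.12,"wx":0,"wy":0,"wz":0,"grip":0},{"tx":0.96,"ty":-0.88,"tz":-0.12,"wx":0,"wy":0,"wz":0,"grip":0},{"tx":0.96,"ty":-0.88,"tz":-0.12,"wx":0,"wy":0,"wz":0,"grip":0},{"tx":0.96,"ty":-0.88,"tz":-0.12,"wx":0,"wy":0,"wz":0,"grip":0},{"tx":0.96,"ty":-0.88,"tz":-0.12,"wx":0,"wy":0,"wz":0,"grip":0}]'
for i in 1 2 3; do :; done
python3 -m jog '[{"tx":0,"ty":0,"tz":0,"wx":0,"wy":0,"wz":-1,"grip":0},{"tx":0,"ty":0,"tz":0,"wx":0,"wy":0,"wz":-1,"grip":0},{"tx":0,"ty":0,"tz":0,"wx":0,"wy":0,"wz":-1,"grip":0},{"tx":0,"ty":0,"tz":0,"wx":0,"wy":0,"wz":-1,"grip":0},{"tx":0,"ty":0,"tz":0,"wx":0,"wy":0,"wz":-1,"grip":0},{"tx":0,"ty":0,"tz":0,"wx":0,"wy":0,"wz":-1,"grip":0},{"tx":0,"ty":0,"tz":0,"wx":0,"wy":0,"wz":-1,"grip":0},{"tx":0,"ty":0,"tz":0,"wx":0,"wy":0,"wz":-1,"grip":0},{"tx":0,"ty":0,"tz":0,"wx":0,"wy":0,"wz":-1,"grip":0},{"tx":0,"ty":0,"tz":0,"wx":0,"wy":0,"wz":-1,"grip":0}]'
python3 -m jog '[{"tx":0,"ty":0,"tz":0,"wx":0,"wy":0,"wz":-1,"grip":0},{"tx":0,"ty":0,"tz":0,"wx":0,"wy":0,"wz":-1,"grip":0},{"tx":0,"ty":0,"tz":0,"wx":0,"wy":0,"wz":-1,"grip":0},{"tx":0,"ty":0,"tz":0,"wx":0,"wy":0,"wz":-1,"grip":0},{"tx":0,"ty":0,"tz":0,"wx":0,"wy":0,"wz":-1,"grip":0},{"tx":0,"ty":0,"tz":0,"wx":0,"wy":0,"wz":-1,"grip":0},{"tx":0,"ty":0,"tz":0,"wx":0,"wy":0,"wz":-1,"grip":0},{"tx":0,"ty":0,"tz":0,"wx":0,"wy":0,"wz":-1,"grip":0},{"tx":0,"ty":0,"tz":0,"wx":0,"wy":0,"wz":-1,"grip":0},{"tx":0,"ty":0,"tz":0,"wx":0,"wy":0,"wz":-1,"grip":0}]'
python3 -m jog '[{"tx":0,"ty":0,"tz":0,"wx":0,"wy":0,"wz":-1,"grip":0},{"tx":0,"ty":0,"tz":0,"wx":0,"wy":0,"wz":-1,"grip":0},{"tx":0,"ty":0,"tz":0,"wx":0,"wy":0,"wz":-1,"grip":0},{"tx":0,"ty":0,"tz":0,"wx":0,"wy":0,"wz":-1,"grip":0},{"tx":0,"ty":0,"tz":0,"wx":0,"wy":0,"wz":-1,"grip":0},{"tx":0,"ty":0,"tz":0,"wx":0,"wy":0,"wz":-1,"grip":0},{"tx":0,"ty":0,"tz":0,"wx":0,"wy":0,"wz":-1,"grip":0},{"tx":0,"ty":0,"tz":0,"wx":0,"wy":0,"wz":-1,"grip":0},{"tx":0,"ty":0,"tz":0,"wx":0,"wy":0,"wz":-1,"grip":0}]'
python3 - <<'E'
from h import *
s=sensors.read_state();print(s['qpos'].round(2),np.round(R.from_rotvec(s['orientation']).as_matrix(),3))
ci=viewer.camera_info("wrist");im=viewer.get_image("wrist");np.savez("w1.npz",im=im,**{k:ci[k] for k in ci})
crop(im,0,0,512,384,"pics/w1.png",1.5625);print(ci)
E
```

```text
time_s: 2.0
tool_pos: [0.5052, 0.0344, 0.2641]
orientation: [-3.115, -0.388, -0.002]
force: [0.2, -0.3, 1.0]
grip_width: 0.0
time_s: 3.0
tool_pos: [0.5062, 0.0416, 0.2616]
orientation: [-2.452, -1.955, -0.001]
force: [0.7, 0.5, -0.0]
grip_width: 0.0
time_s: 4.0
tool_pos: [0.5043, 0.0418, 0.2593]
orientation: [-1.079, -2.94, -0.004]
force: [0.9, 0.5, -0.4]
grip_width: -0.0001
time_s: 4.9
tool_pos: [0.5026, 0.0421, 0.2573]
orientation: [0.436, -3.099, -0.013]
force: [-0.1, 0.4, 0.3]
grip_width: -0.0002
[-0.14  0.15  1.53  0.    1.48 -1.99] [[-0.961 -0.276 -0.013]
 [-0.276  0.961  0.007]
 [ 0.011  0.01  -1.   ]]
{'fov_y': 69.16444537901559, 'cx': 258.81298551983065, 'cy': 195.15027968570067, 'view': array([[-0.27495069,  0.96141477,  0.00915214,  0.09490006],
       [ 0.924231  ,  0.26166955,  0.2780757 , -0.52714688],
       [ 0.26495125,  0.0849158 , -0.96051556,  0.30052812],
       [ 0.        ,  0.        ,  0.        ,  1.        ]])}
```

View pics/w1.png

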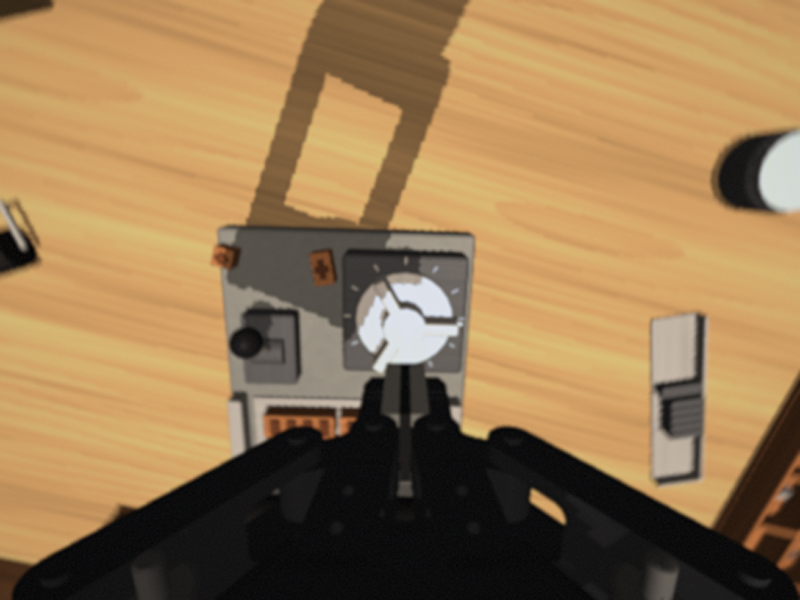

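The wrist view shows the index lug with its nose at (462,325), pointing to the press's left, which is stop 3. The hub is at (405,325), the knob at (246,342), and the deck's front corners at (219,228) and (473,234). I'll fit the pose from both cameras.

```bash
cat >> h.py <<'E'
def W(p,P):P=np.atleast_2d(P);c,s=np.cos(p[2]),np.sin(p[2]);return np.c_[p[0]+c*P[:,0]-s*P[:,1],p[1]+s*P[:,0]+c*P[:,1],P[:,2]]
E
python3 - <<'E'
from h import *
from scipy.optimize import least_squares
ct=viewer.camera_info("top");cw=viewer.camera_info("wrist")
P=np.array([[-.16,.12,0],[-.16,-.12,0],[-.09,.055,.075]]);uv=np.array([[82,573],[455,530],[163,432]])/4+[195,70]
Q=np.array([[-.16,.12,.03],[-.16,-.12,.03],[-.145,.11,.065],[-.145,0,.065],[-.035,0,.065],[-.035,.11,.065],[-.09,.055,.075]])
qv=np.array([[473,234],[219,228],[467,252],[343,252],[345,370],[463,370],[404,321]])/1.5625
f=lambda p:np.r_[(proj(ct,W(p,P))-uv).ravel()*1.5,(proj(cw,W(p,Q))-qv).ravel()]
r=least_squares(f,[.64,0,.22],loss='soft_l1');p=r.x;print(p,f(p).round(1))
r2=least_squares(lambda p:(proj(cw,W(p,Q))-qv).ravel(),p);print("wrist only",r2.x,r2.fun.round(1))
p=r2.x
print("dial",W(p,[-.09,.055,.099]),"fing270@37.5",W(p,[-.09,.055-.0375,.084]),"knob ray",ray(cw,np.array([246,342])/1.5625,.110),"knob th=0..0.15",W(p,[[-.05-.065*np.sin(.5-t),-.07,.052+.065*np.cos(.5-t)] for t in(0,.15)]))
s=sensors.read_state();Rm=R.from_rotvec(s['orientation']).as_matrix();print("yaw x",np.arctan2(Rm[1,0],Rm[0,0]),s['tool_pos'])
for z in (.0,):print("finger tip corners tool +-11,+-14.5",proj(cw,s['tool_pos']+np.array([[.011,.0145,0],[.011,-.0145,0],[0,0,0]])@Rm.T)*1.5625)
E
```

```text
[0.64583489 0.02660627 0.26899651] [-1.6  5.3 -0.9 -0.4 -1.5  0.7  1.  -1.3 -3.6  0.2  1.   1.4 -2.1  0.3
 -1.3  0.6 -0.7  1.3 -0.3 -1.8]
wrist only [0.64548104 0.02778856 0.2692509 ] [ 1.8 -1.4 -2.8  0.2  1.9  1.4 -1.2  0.3 -0.5  0.6  0.1  1.3  0.5 -1.8]
dial [[0.54409318 0.05686609 0.099     ]] fing270@37.5 [[0.55406854 0.0207172  0.084     ]] knob ray [ 0.58727193 -0.06209484  0.11      ] knob th=0..0.15 [[ 0.58586329 -0.0612794   0.10904287]
 [ 0.59441786 -0.05891875  0.11305923]]
yaw x -2.856563214572275 [0.50258408 0.04207192 0.25719952]
finger tip corners tool +-11,+-14.5 [[436.94790888 326.74407915]
 [369.46833152 326.79970591]
 [403.25407371 350.50631592]]
```

```bash
python3 -m jog '[{"tx":-0.74,"ty":-0.59,"tz":0,"wx":0,"wy":0,"wz":0,"grip":0},{"tx":-0.74,"ty":-0.59,"tz":0,"wx":0,"wy":0,"wz":0,"grip":0},{"tx":0,"ty":0,"tz":0.9,"wx":0,"wy":0,"wz":0,"grip":0},{"tx":0,"ty":0,"tz":0.9,"wx":0,"wy":0,"wz":0,"grip":0},{"tx":0,"ty":0,"tz":0.9,"wx":0,"wy":0,"wz":0,"grip":0},{"tx":0,"ty":0,"tz":0.9,"wx":0,"wy":0,"wz":0,"grip":0},{"tx":0,"ty":0,"tz":0,"wx":0,"wy":0,"wz":0,"grip":0}]'
cat >> h.py <<'E'
PP=[.64548,.02779,.26925]; DC=np.array([.5441,.0569])
def rep():
    s=sensors.read_state();M=R.from_rotvec(s['orientation']).as_matrix();d=s['tool_pos'][:2]-DC
    a=np.degrees(np.arctan2(d[1],d[0])-PP[2]); cw=(180-a)%360      # cw angle from press -x
    yaw=np.degrees(np.arctan2(M[1,0],M[0,0])-PP[2]); want=(-90-cw)%360+0  # tool x along cw tangent: dir angle
    # tangent (cw) at radial angle a is a-90
    e=((a-90-yaw)+180)%360-180
    print(f"t={s['time_s']:.2f} r={1e3*np.hypot(*d):.1f}mm cw={cw:.1f} z={1e3*s['tool_pos'][2]:.1f} turn_cw_needed={-e:.1f} tilt={np.round(M[:2,2],3)} F_tool={np.round(M.T@s['force'],1)} j6={s['qpos'][5]:.2f}")
    return s,M
E
python3 - <<'E'
from h import *
s,M=rep();t=np.r_[W(PP,[-.09,.055-.0375,.084])[0]];print("to go units",(M.T@(t-s['tool_pos'])/.03).round(2), "pts",s['tool_pos'])
im=viewer.get_image("wrist");crop(im,150,100,406,292,"pics/w2.png",3)
E
```

```text
time_s: 5.65
tool_pos: [0.5562, 0.0204, 0.1452]
orientation: [0.423, -3.103, -0.012]
force: [-0.8, -0.2, -0.4]
grip_width: -0.0001
t=5.65 r=38.5mm cw=267.1 z=145.2 turn_cw_needed=-2.8 tilt=[-0.011  0.006] F_tool=[ 0.8 -0.   0.4] j6=-2.01
to go units [0.05 0.01 2.04] pts [0.55618974 0.02038661 0.1451664 ]
```

View pics/w2.png

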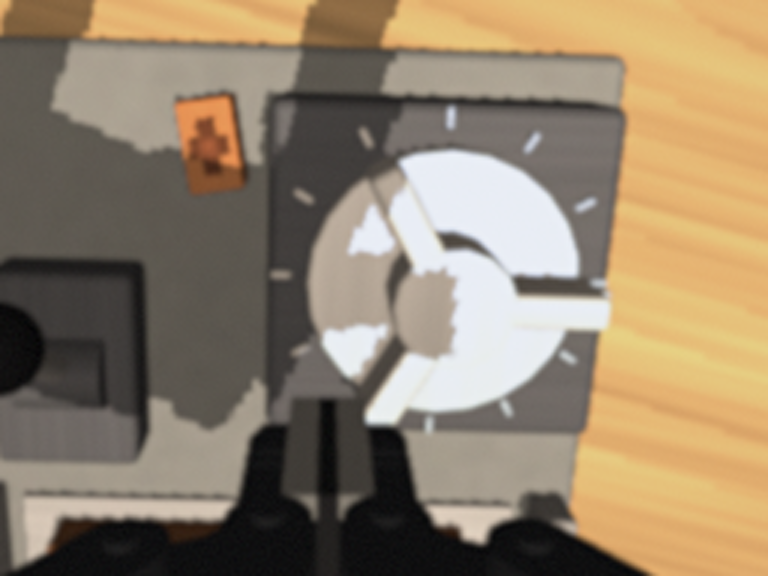

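The fingertip is above the gap at the dial's right-hand side, and the gap's lugs are near-right at (410,200) and far-right at (395,400). Next I'll descend.

```bash
python3 -m jog '[{"tx":0.02,"ty":0.0,"tz":0.7,"wx":0,"wy":0,"wz":0,"grip":0},{"tx":0.02,"ty":0,"tz":0.7,"wx":0,"wy":0,"wz":0,"grip":0},{"tx":0,"ty":0,"tz":0.5,"wx":0,"wy":0,"wz":0,"grip":0},{"tx":0,"ty":0,"tz":0.05,"wx":0,"wy":0,"wz":0,"grip":0}]'
python3 -c "from h import *;rep()"
```

```text
time_s: 6.1
tool_pos: [0.5617, 0.0194, 0.0951]
orientation: [-0.418, 3.109, 0.005]
force: [-0.3, 0.6, 0.2]
grip_width: -0.0001
t=6.10 r=41.5mm cw=260.2 z=95.1 turn_cw_needed=-9.9 tilt=[0.004 0.004] F_tool=[ 0.2  0.7 -0.2] j6=-2.01
```

```bash
python3 -m jog '[{"tx":0,"ty":0,"tz":0,"wx":0,"wy":0,"wz":0,"grip":0},{"tx":0.15,"ty":0.05,"tz":0.3,"wx":0,"wy":0,"wz":0,"grip":0},{"tx":0,"ty":0,"tz":0,"wx":0,"wy":0,"wz":0,"grip":0}]'
python3 -c "from h import *;rep()"
```

```text
time_s: 6.4
tool_pos: [0.5596, 0.0193, 0.0899]
orientation: [-0.415, 3.103, 0.002]
force: [-0.4, -0.5, 0.4]
grip_width: 0.0001
t=6.40 r=40.7mm cw=263.0 z=89.9 turn_cw_needed=-7.2 tilt=[0.011 0.003] F_tool=[ 0.5 -0.4 -0.4] j6=-2.01
```

```bash
python3 -m jog '[{"tx":0.2,"ty":0.08,"tz":0.2,"wx":0,"wy":0,"wz":0,"grip":0},{"tx":0.2,"ty":0.03,"tz":0.1,"wx":0,"wy":0,"wz":0,"grip":0},{"tx":0.2,"ty":0.05,"tz":0,"wx":0,"wy":0,"wz":0.5,"grip":0}]'
python3 -c "from h import *;rep()"
```

```text
time_s: 6.7
tool_pos: [0.5411, 0.0191, 0.0812]
orientation: [-0.333, 3.11, 0.001]
force: [-0.4, 0.3, -0.3]
grip_width: 0.0003
t=6.70 r=37.9mm cw=290.0 z=81.2 turn_cw_needed=16.8 tilt=[0.014 0.002] F_tool=[0.3 0.4 0.3] j6=-1.96
```

```bash
python3 -m jog '[{"tx":0,"ty":0,"tz":-0.12,"wx":0,"wy":0.1,"wz":1,"grip":0},{"tx":0.02,"ty":0.0,"tz":0,"wx":0,"wy":0,"wz":1,"grip":0},{"tx":0,"ty":0,"tz":0,"wx":0,"wy":0,"wz":0.8,"grip":0},{"tx":0,"ty":0,"tz":0,"wx":0,"wy":0,"wz":0,"grip":0}]'
python3 -c "from h import *;rep()"
```

```text
time_s: 7.1
tool_pos: [0.5366, 0.0192, 0.0842]
orientation: [0.145, 3.138, 0.001]
force: [-0.8, 0.0, 0.0]
grip_width: 0.0002
t=7.10 r=38.4mm cw=296.6 z=84.2 turn_cw_needed=5.9 tilt=[0.    0.001] F_tool=[ 0.8 -0.1 -0. ] j6=-1.65
```

```bash
python3 -m jog '[{"tx":0.08,"ty":0.01,"tz":0,"wx":0,"wy":0,"wz":0.8,"grip":0},{"tx":0.08,"ty":0.01,"tz":0,"wx":0,"wy":0,"wz":0.8,"grip":0},{"tx":0.08,"ty":0.01,"tz":0,"wx":0,"wy":0,"wz":0.6,"grip":0},{"tx":0.08,"ty":0.01,"tz":0,"wx":0,"wy":0,"wz":0.6,"grip":0}]'
python3 -c "from h import *;rep()"
```

```text
time_s: 7.5
tool_pos: [0.5258, 0.0224, 0.0838]
orientation: [-0.602, -3.083, -0.001]
force: [-0.1, -0.5, 0.7]
grip_width: 0.0001
t=7.50 r=39.1mm cw=313.3 z=83.8 turn_cw_needed=5.8 tilt=[-0.     0.001] F_tool=[-0.1 -0.5 -0.7] j6=-1.36
```

```bash
python3 -m jog '[{"tx":0.05,"ty":0.03,"tz":0,"wx":0,"wy":0,"wz":0.8,"grip":0},{"tx":0.05,"ty":0.03,"tz":0,"wx":0,"wy":0,"wz":0.6,"grip":0}]'
python3 -c "
from h import *
rep();im=viewer.get_image('wrist');crop(im,150,60,406,252,'pics/w3.png',3)"
```

```text
time_s: 7.7
tool_pos: [0.5227, 0.0253, 0.0836]
orientation: [-0.828, -3.029, -0.001]
force: [-0.3, -0.1, 0.3]
grip_width: -0.0001
t=7.70 r=38.2mm cw=319.5 z=83.6 turn_cw_needed=3.5 tilt=[-0.001  0.001] F_tool=[ 0.3 -0.2 -0.3] j6=-1.20
```

View pics/w3.png

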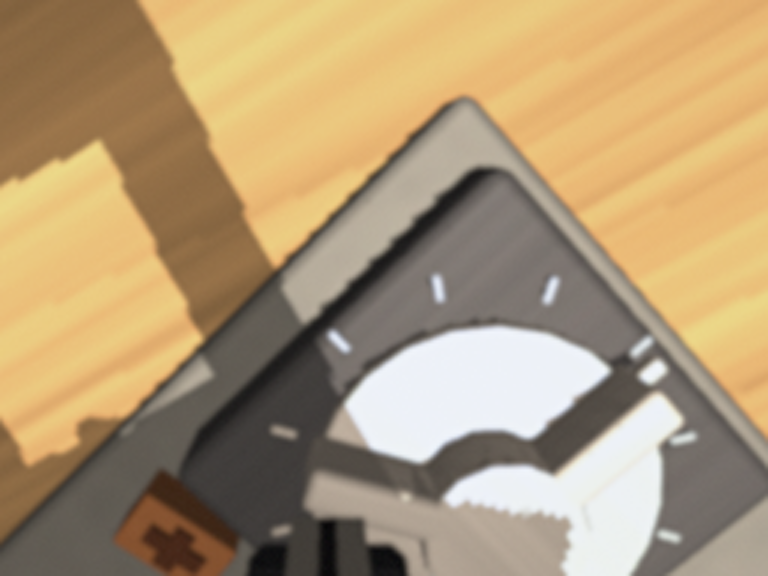

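The finger sits just behind the near-right lug, and the index nose at (653,372) is still on its mark. I'll start the push slowly and watch the force.

```bash
cat > r.sh <<'E'
python3 -c "from h import *;rep()"
E
python3 -m jog '[{"tx":0.05,"ty":0.02,"tz":0,"wx":0,"wy":0,"wz":0.7,"grip":0},{"tx":0.05,"ty":0.02,"tz":0,"wx":0,"wy":0,"wz":0.5,"grip":0}]'; sh r.sh
python3 -m jog '[{"tx":0.05,"ty":0.02,"tz":0,"wx":0,"wy":0,"wz":0.6,"grip":0},{"tx":0.05,"ty":0.02,"tz":0,"wx":0,"wy":0,"wz":0.5,"grip":0}]'; sh r.sh
```

```text
time_s: 7.95
tool_pos: [0.52, 0.0282, 0.0835]
orientation: [-1.017, -2.971, -0.0]
force: [-0.5, -0.1, -0.0]
grip_width: 0.0
t=7.95 r=37.5mm cw=325.4 z=83.5 turn_cw_needed=2.2 tilt=[-0.002  0.001] F_tool=[ 0.3 -0.4  0. ] j6=-1.07
time_s: 8.15
tool_pos: [0.5178, 0.031, 0.0834]
orientation: [-1.183, -2.908, -0.0]
force: [0.1, 0.0, -0.5]
grip_width: 0.0
t=8.15 r=36.9mm cw=330.8 z=83.4 turn_cw_needed=1.1 tilt=[-0.002  0.001] F_tool=[-0.1  0.1  0.5] j6=-0.95
```

```bash
python3 -c "
from h import *
im=viewer.get_image('wrist');t=viewer.get_image('top');s=viewer.get_image('scene')
a=cv2.resize(im[60:252,150:406],(512,384),interpolation=cv2.INTER_CUBIC)
b=cv2.resize(s[180:250,240:310],(288,288),interpolation=cv2.INTER_CUBIC);c=cv2.resize(t[140:220,195:275],(216,216),interpolation=cv2.INTER_CUBIC)
o=np.zeros((600,800,3),np.uint8);o[:384,:512]=a;o[:288,512:]=b;o[384:,:216]=c;cv2.imwrite('pics/w4.png',o[:,:,::-1])"
```

```text
(no output)
```

View pics/w4.png

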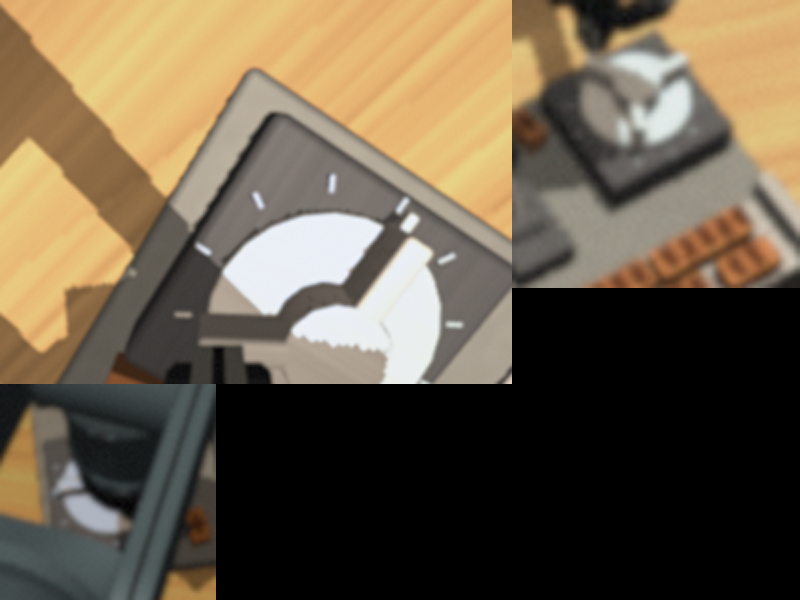

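The finger is just behind the lug at (240,330), and the index nose is at (410,222). I'll compute the dial angle from those pixels.

```bash
python3 -c "
from h import *
ci=viewer.camera_info('wrist')
for n,u,z in(('nose',(410,222),.078),('idxend',(425,245),.099),('lug upper edge base',(200,318),.075),('lugtop',(200,342),.099)):
    p=ray(ci,np.array(u)/2+[150,60],z);d=p[:2]-DC;a=np.degrees(np.arctan2(d[1],d[0])-PP[2]);print(n,p.round(4),(180-a)%360,np.hypot(*d)*1e3)
print(proj(ci,[DC[0],DC[1],.099])*2-[300,120], proj(ci,W(PP,[[-.145,.11,.065]]))*2-[300,120],proj(ci,sensors.read_state()['tool_pos'])*2-[300,120])
"; sh r.sh
```

```text
nose [0.5364 0.102  0.078 ] 95.70084483784645 45.716076320735986
idxend [0.5367 0.0986 0.099 ] 95.36472610129178 42.33253150508662
lug upper edge base [0.5129 0.027  0.075 ] 331.6428006600253 43.26703905035912
lugtop [0.5124 0.0285 0.099 ] 333.61562179908935 42.56584239264161
[[334.79874707 350.77881105]] [[269.41295013 101.58029924]] [[218.17500727 329.3979453 ]]
t=8.30 r=36.8mm cw=330.7 z=83.4 turn_cw_needed=1.2 tilt=[-0.002  0.001] F_tool=[-0.2 -0.9  0. ] j6=-0.96
```

```bash
for i in 1; do :; done
python3 -m jog '[{"tx":0.05,"ty":0.0,"tz":0,"wx":0,"wy":0,"wz":0.6,"grip":0}]' >/dev/null; sh r.sh
python3 -m jog '[{"tx":0.06,"ty":0.0,"tz":0,"wx":0,"wy":0,"wz":0.5,"grip":0}]' >/dev/null; sh r.sh
python3 -m jog '[{"tx":0.06,"ty":0.0,"tz":0,"wx":0,"wy":0,"wz":0.5,"grip":0}]' >/dev/null; sh r.sh
python3 -m jog '[{"tx":0.06,"ty":0.0,"tz":0,"wx":0,"wy":0,"wz":0.5,"grip":0}]' >/dev/null; sh r.sh
```

```text
t=8.40 r=36.9mm cw=332.7 z=83.4 turn_cw_needed=-0.3 tilt=[-0.001  0.001] F_tool=[ 0.4 -0.7  0.8] j6=-0.89
t=8.50 r=37.0mm cw=335.5 z=83.4 turn_cw_needed=-0.5 tilt=[-0.001  0.001] F_tool=[ 0.5  0.4 -0.2] j6=-0.84
t=8.60 r=37.2mm cw=338.1 z=83.4 turn_cw_needed=-0.8 tilt=[-0.001  0.001] F_tool=[-0.4 -0.2 -0.4] j6=-0.79
t=8.70 r=37.3mm cw=340.8 z=83.4 turn_cw_needed=-1.0 tilt=[-0.001  0.   ] F_tool=[-0.1 -0.3 -0.9] j6=-0.73
```

```bash
python3 -c "
from h import *
ci=viewer.camera_info('wrist');im=viewer.get_image('wrist').copy()
k=3;x0,y0=170,90
o=cv2.resize(im[y0:y0+195,x0:x0+260],None,fx=k,fy=k,interpolation=cv2.INTER_CUBIC)
def dot(P,c):
    for u in proj(ci,P): cv2.circle(o,tuple(int(v) for v in (u-[x0,y0])*k),4,c,-1)
dot(W(PP,[[-.145,.11,.065],[-.145,0,.065],[-.035,.11,.065]]),(255,0,0));dot([[*DC,.099]],(0,255,0));dot(sensors.read_state()['tool_pos'],(255,0,255))
for q in (90,120,330,0): 
    a=np.radians(q);dot(W(PP,[[-.09-.044*np.cos(a),.055+.044*np.sin(a),.099]]),(0,0,255) if q in(90,330) else (255,255,0))
cv2.imwrite('pics/w5.png',o[:,:,::-1])"; sh r.sh
```

```text
t=8.75 r=37.3mm cw=341.2 z=83.4 turn_cw_needed=-0.7 tilt=[-0.002  0.001] F_tool=[ 1.8 -0.   1.3] j6=-0.73
```

View pics/w5.png

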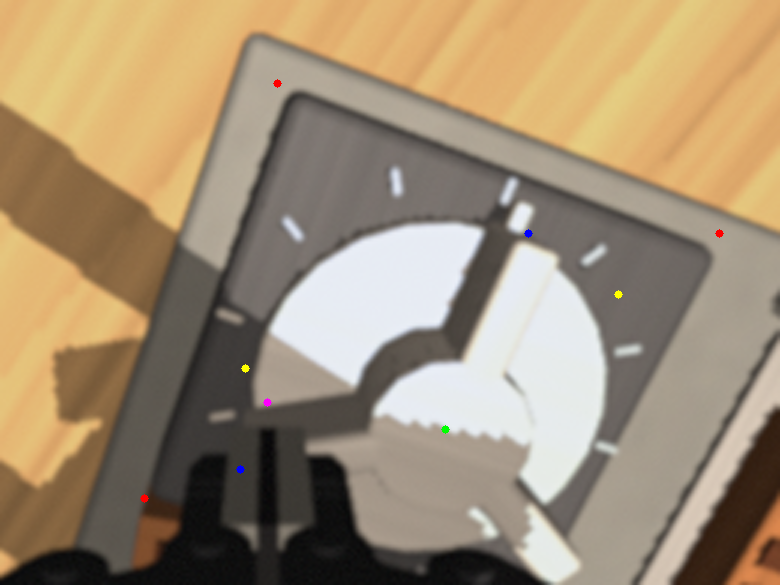

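The dial hasn't moved: the index is on mark 3 and the lug is on the 330° mark. The fingertip edge always shows at native row 233, and here it overlaps the lug's top at (267,430). I'll work out where the true tip is.

```bash
python3 -c "
from h import *
ci=viewer.camera_info('wrist');s,M=rep()
V=ci['view'];o=-V[:3,:3].T@V[:3,3]
print('cam in tool',M.T@(o-s['tool_pos']),'fwd',M.T@V[2,:3])
for x in (-.011,-.005,0,.005,.011):
  print(x,[(round(1e3*z),proj(ci,s['tool_pos']+M@[x,0,z]).round(0)[0].tolist(), round(float(np.diff(proj(ci,s['tool_pos']+M@np.array([[x,-.01,z],[x,.01,z]]).T if 0 else s['tool_pos']+np.array([[x,-.01,z],[x,.01,z]])@M.T)[:,0])[0]))) for z in (-.03,-.02,-.01,0)])
"
```

```text
t=8.75 r=37.3mm cw=341.2 z=83.4 turn_cw_needed=-0.7 tilt=[-0.002  0.001] F_tool=[ 1.8 -0.   1.3] j6=-0.73
cam in tool [ 7.44240816e-02 -8.60569999e-05 -1.76349698e-01] fwd [-0.2895176  -0.00115375  0.957172  ]
-0.011 [(-30, [259.0, 262.0], 34), (-20, [259.0, 253.0], 32), (-10, [259.0, 246.0], 30), (0, [259.0, 239.0], 29)]
-0.005 [(-30, [259.0, 253.0], 34), (-20, [259.0, 245.0], 32), (-10, [259.0, 238.0], 31), (0, [259.0, 231.0], 29)]
0 [(-30, [259.0, 245.0], 34), (-20, [259.0, 237.0], 33), (-10, [259.0, 231.0], 31), (0, [259.0, 225.0], 29)]
0.005 [(-30, [259.0, 237.0], 35), (-20, [259.0, 230.0], 33), (-10, [259.0, 224.0], 31), (0, [259.0, 218.0], 29)]
0.011 [(-30, [259.0, 227.0], 35), (-20, [259.0, 221.0], 33), (-10, [259.0, 215.0], 31), (0, [259.0, 210.0], 30)]
```

```bash
python3 -c "
from h import *
s=sensors.read_state();o=[]
for n,(x0,y0) in(('scene',(225,150)),):
    ci=viewer.camera_info(n);im=viewer.get_image(n);k=7
    a=cv2.resize(im[y0:y0+85,x0:x0+110],None,fx=k,fy=k,interpolation=cv2.INTER_CUBIC)
    def dot(P,c):
        for u in proj(ci,P): cv2.circle(a,tuple(int(v) for v in (u-[x0,y0])*k),4,c,-1)
    T=s['tool_pos'];dot(T,(255,0,255));dot(T+[0,0,.02],(0,255,255));dot([[*DC,.099]],(0,255,0));dot(W(PP,[[-.145,.11,.065],[-.145,0,.065],[-.035,.11,.065],[-.035,0,.065]]),(255,0,0))
    aa=np.radians(330);dot(W(PP,[[-.09-.044*np.cos(aa),.055+.044*np.sin(aa),.099]]),(0,0,255))
    cv2.imwrite('pics/s2.png',a[:,:,::-1])"
```

```text
(no output)
```

View pics/s2.png

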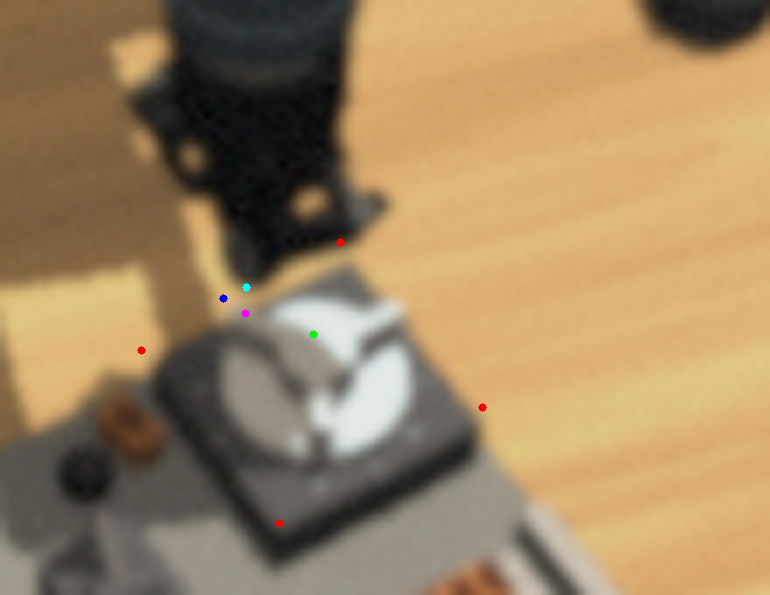

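The scene view shows the visible fingertip at (250,285), about 20 mm above the reported TCP at (245,313), so the fingers have been passing over the lug. I'll go back to the middle of the gap and refit the press pose with all three cameras.

```bash
python3 - <<'E'
from h import *
from scipy.optimize import least_squares
ct=viewer.camera_info("top");cs=viewer.camera_info("scene");cw=viewer.camera_info("wrist");w1=dict(np.load("w1.npz"))
H=np.array([[-.145,.11,.065],[-.145,0,.065],[-.035,0,.065],[-.035,.11,.065]])
D=np.array([[-.16,.12,.03],[-.16,-.12,.03]])
obs=[(ct,np.r_[D*[1,1,0],[[-.09,.055,.075]]],np.array([[82,573],[455,530],[163,432]])/4+[195,70],2),
(cs,H,np.array([[348,263],[154,366],[278,543],[479,428]])/7+[225,150],2),
(w1,np.r_[D,H],np.array([[473,234],[219,228],[467,252],[343,252],[345,370],[463,370]])/1.5625,1),
(cw,H[[0,3]],np.array([[290,90],[716,252]])/3+[170,90],1)]
for sel in([0],[1],[2],[3],[0,1],[0,1,2,3]):
    f=lambda p:np.concatenate([((proj(obs[i][0],W(p,obs[i][1]))-obs[i][2])*obs[i][3]).ravel() for i in sel])
    r=least_squares(f,[.645,.027,.27]);print(sel,r.x.round(4),"dial",W(r.x,[-.09,.055,.1])[0,:2].round(4),"rms",np.sqrt(np.mean(r.fun**2)).round(2))
E
python3 -m jog '[{"tx":-0.25,"ty":0.0,"tz":-0.1,"wx":0,"wy":0,"wz":-1,"grip":0},{"tx":-0.25,"ty":0.04,"tz":0,"wx":0,"wy":0,"wz":-1,"grip":0},{"tx":-0.25,"ty":0.04,"tz":0,"wx":0,"wy":0,"wz":-1,"grip":0},{"tx":-0.2,"ty":0.04,"tz":0,"wx":0,"wy":0,"wz":-1,"grip":0},{"tx":0,"ty":0,"tz":0,"wx":0,"wy":0,"wz":0,"grip":0}]'; sh r.sh
```

```text
[0] [0.6496 0.0208 0.2398] dial [0.5492 0.0529] rms 1.56
[1] [0.6549 0.0233 0.2426] dial [0.5543 0.0551] rms 1.2
[2] [0.645  0.0272 0.2651] dial [0.5437 0.0567] rms 1.33
[3] [0.6453 0.0222 0.2342] dial [0.545  0.0548] rms 0.88
[0, 1] [0.6517 0.0217 0.2375] dial [0.5513 0.054 ] rms 1.9
[0, 1, 2, 3] [0.6478 0.0245 0.2527] dial [0.5469 0.0552] rms 2.41
time_s: 9.3
tool_pos: [0.5358, 0.0165, 0.0865]
orientation: [-0.824, -3.03, 0.0]
force: [1.1, -0.4, -0.6]
grip_width: 0.0001
t=9.30 r=41.2mm cw=297.1 z=86.5 turn_cw_needed=-18.7 tilt=[-0.001  0.   ] F_tool=[-1.2  0.2  0.6] j6=-1.22
```

```bash
sed -i 's/^PP=.*/PP=[.6490,.0243,.247]; DC=np.array([.5483,.0556])/' h.py; sh r.sh
python3 -m jog '[{"tx":-0.12,"ty":0.12,"tz":0.2,"wx":0,"wy":0,"wz":-1,"grip":0},{"tx":0,"ty":0.0,"tz":0.05,"wx":0,"wy":0,"wz":-1,"grip":0},{"tx":0,"ty":0,"tz":0,"wx":0,"wy":0,"wz":0,"grip":0}]'; sh r.sh
```

```text
t=9.30 r=41.0mm cw=301.9 z=86.5 turn_cw_needed=-12.6 tilt=[-0.001  0.   ] F_tool=[-1.2  0.2  0.6] j6=-1.22
time_s: 9.6
tool_pos: [0.5403, 0.0178, 0.0786]
orientation: [-0.495, -3.101, -0.0]
force: [0.1, -0.3, 0.3]
grip_width: -0.0001
t=9.60 r=38.7mm cw=296.1 z=78.6 turn_cw_needed=-6.2 tilt=[-0.002  0.   ] F_tool=[-0.2 -0.3 -0.3] j6=-1.43
```

```bash
python3 -m jog '[{"tx":-0.15,"ty":0.0,"tz":0.05,"wx":0,"wy":0,"wz":-0.5,"grip":0},{"tx":0,"ty":0,"tz":0.08,"wx":0,"wy":0,"wz":0,"grip":0}]'>/dev/null; sh r.sh
python3 -m jog '[{"tx":0,"ty":0,"tz":0.1,"wx":0,"wy":0,"wz":0,"grip":0},{"tx":0,"ty":0,"tz":0,"wx":0,"wy":0,"wz":0,"grip":0}]'>/dev/null; sh r.sh
```

```text
t=9.80 r=39.3mm cw=289.9 z=74.9 turn_cw_needed=-9.7 tilt=[-0.002  0.   ] F_tool=[-0.2  0.1  0.2] j6=-1.48
t=10.00 r=39.2mm cw=291.1 z=71.4 turn_cw_needed=-8.8 tilt=[-0.002  0.   ] F_tool=[0.5 0.5 0.1] j6=-1.47
```

The reported z is already below the disc face with no contact, which confirms the offset. I'll keep feeling downward in small steps.

```bash
python3 -m jog '[{"tx":0,"ty":0,"tz":0.12,"wx":0,"wy":0,"wz":-0.3,"grip":0},{"tx":0,"ty":0,"tz":0,"wx":0,"wy":0,"wz":0,"grip":0}]'>/dev/null; sh r.sh
python3 -m jog '[{"tx":0,"ty":0.03,"tz":0.1,"wx":0,"wy":0,"wz":0,"grip":0},{"tx":0,"ty":0,"tz":0,"wx":0,"wy":0,"wz":0,"grip":0}]'>/dev/null; sh r.sh
python3 -m jog '[{"tx":0,"ty":0.03,"tz":0.1,"wx":0,"wy":0,"wz":0,"grip":0},{"tx":0,"ty":0,"tz":0,"wx":0,"wy":0,"wz":0,"grip":0}]'>/dev/null; sh r.sh
```

```text
t=10.20 r=39.0mm cw=291.8 z=67.4 turn_cw_needed=-6.2 tilt=[-0.003  0.001] F_tool=[-0.6  0.3  0.9] j6=-1.50
t=10.40 r=38.0mm cw=291.8 z=64.2 turn_cw_needed=-6.3 tilt=[-0.003  0.001] F_tool=[-0.5  0.4  0.1] j6=-1.50
t=10.60 r=37.0mm cw=291.7 z=60.9 turn_cw_needed=-6.4 tilt=[-0.003  0.001] F_tool=[0.6 0.5 0. ] j6=-1.50
```

```bash
python3 -m jog '[{"tx":0,"ty":0,"tz":0.08,"wx":0,"wy":0,"wz":0,"grip":0},{"tx":0,"ty":0,"tz":0,"wx":0,"wy":0,"wz":0,"grip":0}]'>/dev/null; sh r.sh
python3 -m jog '[{"tx":0,"ty":0,"tz":0.07,"wx":0,"wy":0,"wz":0,"grip":0},{"tx":0,"ty":0,"tz":0,"wx":0,"wy":0,"wz":0,"grip":0}]'>/dev/null; sh r.sh
python3 -c "
from h import *
s=sensors.read_state();ci=viewer.camera_info('scene');im=viewer.get_image('scene');x0,y0,k=245,165,8
a=cv2.resize(im[y0:y0+65,x0:x0+60],None,fx=k,fy=k,interpolation=cv2.INTER_CUBIC)
for P,c in((s['tool_pos'],(255,0,255)),(s['tool_pos']+[0,0,.02],(0,255,255))):
  for u in proj(ci,P): cv2.circle(a,tuple(int(v) for v in (u-[x0,y0])*k),3,c,-1)
w=viewer.get_image('wrist');b=cv2.resize(w[130:280,200:320],None,fx=2.6,fy=2.6,interpolation=cv2.INTER_CUBIC)
o=np.zeros((520,800,3),np.uint8);o[:,:480]=a;o[:390,480:792]=b;cv2.imwrite('pics/s3.png',o[:,:,::-1])"
```

```text
t=10.80 r=37.0mm cw=291.6 z=58.3 turn_cw_needed=-6.5 tilt=[-0.003  0.001] F_tool=[ 0.6 -0.1 -0.2] j6=-1.50
t=11.00 r=37.0mm cw=291.5 z=56.1 turn_cw_needed=-6.6 tilt=[-0.003  0.001] F_tool=[ 0.5 -0.2  0.1] j6=-1.50
```

View pics/s3.png

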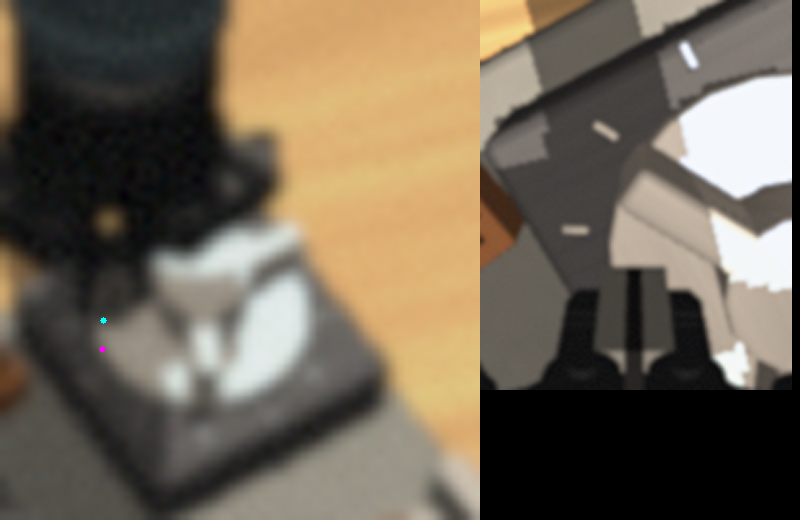

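The fingertip is in the gap behind the near-right lug, at (115,305) in the scene crop, with its tip about 25 mm above the reported TCP. A few more small downward steps will find the disc.

```bash
python3 -m jog '[{"tx":0,"ty":0,"tz":0.07,"wx":0,"wy":0,"wz":0,"grip":0},{"tx":0,"ty":0,"tz":0,"wx":0,"wy":0,"wz":0,"grip":0}]'>/dev/null; sh r.sh
python3 -m jog '[{"tx":0,"ty":0,"tz":0.07,"wx":0,"wy":0,"wz":0,"grip":0},{"tx":0,"ty":0,"tz":0,"wx":0,"wy":0,"wz":0,"grip":0}]'>/dev/null; sh r.sh
```

```text
t=11.30 r=37.1mm cw=290.9 z=54.2 turn_cw_needed=-7.2 tilt=[-0.002  0.   ] F_tool=[ 0.2 -0.3  0.7] j6=-1.50
t=11.50 r=37.0mm cw=290.9 z=52.0 turn_cw_needed=-7.2 tilt=[-0.002  0.   ] F_tool=[0.2 0.4 0.2] j6=-1.50
```

```bash
python3 -m jog '[{"tx":0,"ty":0,"tz":0.06,"wx":0,"wy":0,"wz":0,"grip":0},{"tx":0,"ty":0,"tz":0,"wx":0,"wy":0,"wz":0,"grip":0}]'>/dev/null; sh r.sh
```

```text
t=11.70 r=37.1mm cw=290.9 z=50.0 turn_cw_needed=-7.2 tilt=[-0.002  0.   ] F_tool=[ 0.4 -0.6 -0.2] j6=-1.50
```

```bash
python3 -m jog '[{"tx":0,"ty":0,"tz":0.06,"wx":0,"wy":0,"wz":0,"grip":0},{"tx":0,"ty":0,"tz":0,"wx":0,"wy":0,"wz":0,"grip":0}]'>/dev/null; sh r.sh
```

```text
t=11.90 r=37.1mm cw=291.0 z=48.0 turn_cw_needed=-7.1 tilt=[-0.002  0.   ] F_tool=[-0.8  0.4 -0.6] j6=-1.50
```

```bash
python3 -m jog '[{"tx":0,"ty":0,"tz":0.06,"wx":0,"wy":0,"wz":0,"grip":0},{"tx":0,"ty":0,"tz":0,"wx":0,"wy":0,"wz":0,"grip":0}]'>/dev/null; sh r.sh
```

```text
t=12.10 r=37.1mm cw=291.0 z=46.0 turn_cw_needed=-7.2 tilt=[-0.002  0.   ] F_tool=[-0.6  0.1  0.4] j6=-1.50
```

```bash
python3 -m jog '[{"tx":0,"ty":0,"tz":0.06,"wx":0,"wy":0,"wz":0,"grip":0},{"tx":0,"ty":0,"tz":0,"wx":0,"wy":0,"wz":0,"grip":0}]'>/dev/null; sh r.sh
```

```text
t=12.30 r=37.1mm cw=291.0 z=44.1 turn_cw_needed=-7.1 tilt=[-0.002  0.   ] F_tool=[ 0.1  0.6 -0.4] j6=-1.50
```

The offset is about 31 mm, which agrees with 22 mm wide pads at that image row, so the tip should be near 77 mm. I'll raise it slightly and push tangentially.

```bash
python3 -m jog '[{"tx":0.04,"ty":0,"tz":-0.12,"wx":0,"wy":0,"wz":-0.3,"grip":0},{"tx":0.05,"ty":0.0,"tz":0,"wx":0,"wy":0,"wz":0,"grip":0}]'>/dev/null; sh r.sh
python3 -m jog '[{"tx":0.05,"ty":0,"tz":0,"wx":0,"wy":0,"wz":0.1,"grip":0},{"tx":0.05,"ty":0.0,"tz":0,"wx":0,"wy":0,"wz":0.2,"grip":0}]'>/dev/null; sh r.sh
python3 -m jog '[{"tx":0.05,"ty":0.005,"tz":0,"wx":0,"wy":0,"wz":0.3,"grip":0}]'>/dev/null; sh r.sh
python3 -m jog '[{"tx":0.05,"ty":0.005,"tz":0,"wx":0,"wy":0,"wz":0.3,"grip":0}]'>/dev/null; sh r.sh
python3 -m jog '[{"tx":0.05,"ty":0.005,"tz":0,"wx":0,"wy":0,"wz":0.3,"grip":0}]'>/dev/null; sh r.sh
```

```text
t=12.50 r=36.9mm cw=295.0 z=47.6 turn_cw_needed=-1.3 tilt=[-0.002  0.   ] F_tool=[-0.   0.7  0. ] j6=-1.53
t=12.70 r=36.9mm cw=300.1 z=47.5 turn_cw_needed=1.9 tilt=[-0.002  0.   ] F_tool=[ 0.4  0.1 -0.2] j6=-1.49
t=12.80 r=36.9mm cw=302.8 z=47.4 turn_cw_needed=2.6 tilt=[-0.002  0.   ] F_tool=[-0.5 -1.3 -1.7] j6=-1.46
t=12.90 r=36.9mm cw=304.6 z=47.4 turn_cw_needed=2.4 tilt=[-0.001  0.   ] F_tool=[-2.4 -1.4  1.2] j6=-1.43
t=13.00 r=37.2mm cw=305.1 z=47.6 turn_cw_needed=1.0 tilt=[ 0.001 -0.001] F_tool=[-4.4 -1.5  2.5] j6=-1.39
```

Contact came at about 304°, as predicted. Continuing one row at a time.

```bash
python3 -m jog '[{"tx":0.07,"ty":0.005,"tz":0,"wx":0,"wy":0,"wz":0.4,"grip":0}]'>/dev/null; sh r.sh
python3 -m jog '[{"tx":0.07,"ty":0.005,"tz":0,"wx":0,"wy":0,"wz":0.4,"grip":0}]'>/dev/null; sh r.sh
python3 -m jog '[{"tx":0.07,"ty":0.005,"tz":0,"wx":0,"wy":0,"wz":0.4,"grip":0}]'>/dev/null; sh r.sh
python3 -m jog '[{"tx":0.07,"ty":0.005,"tz":0,"wx":0,"wy":0,"wz":0.4,"grip":0}]'>/dev/null; sh r.sh
```

```text
t=13.10 r=37.6mm cw=305.5 z=47.7 turn_cw_needed=-1.2 tilt=[ 0.004 -0.003] F_tool=[-6.2 -1.7  4.8] j6=-1.34
t=13.20 r=38.2mm cw=305.7 z=47.8 turn_cw_needed=-3.6 tilt=[ 0.007 -0.005] F_tool=[-6.9 -2.5  4.8] j6=-1.30
t=13.30 r=38.7mm cw=305.9 z=47.8 turn_cw_needed=-5.9 tilt=[ 0.01  -0.008] F_tool=[-5.4 -2.   3.7] j6=-1.25
t=13.40 r=39.1mm cw=306.2 z=47.8 turn_cw_needed=-8.3 tilt=[ 0.013 -0.01 ] F_tool=[-5.  -2.8  3.9] j6=-1.20
```

```bash
python3 -m jog '[{"tx":0.14,"ty":0.05,"tz":0,"wx":0,"wy":0.15,"wz":-0.4,"grip":0}]'>/dev/null; sh r.sh
python3 -m jog '[{"tx":0.17,"ty":0.05,"tz":0,"wx":0,"wy":0.15,"wz":-0.3,"grip":0}]'>/dev/null; sh r.sh
python3 -c "
from h import *
s=sensors.read_state();M=R.from_rotvec(s['orientation']).as_matrix();print(M.T@[0,0,-1])"
```

```text
t=13.50 r=38.3mm cw=307.9 z=47.9 turn_cw_needed=-4.3 tilt=[ 0.004 -0.006] F_tool=[-10.8  -5.1   8.2] j6=-1.25
t=13.60 r=37.8mm cw=310.1 z=48.0 turn_cw_needed=-0.3 tilt=[-0.005 -0.003] F_tool=[-9.5 -3.7  6.7] j6=-1.28
[-0.00318061  0.00460157  0.99998435]
```

```bash
python3 -m jog '[{"tx":0.17,"ty":0.03,"tz":0,"wx":0,"wy":0.1,"wz":0.2,"grip":0}]'>/dev/null; sh r.sh
python3 -m jog '[{"tx":0.17,"ty":0.03,"tz":0,"wx":0,"wy":0.1,"wz":0.3,"grip":0}]'>/dev/null; sh r.sh
python3 -m jog '[{"tx":0.15,"ty":0.03,"tz":0,"wx":0,"wy":0.1,"wz":0.4,"grip":0}]'>/dev/null; sh r.sh
```

```text
t=13.70 r=37.9mm cw=312.7 z=48.1 turn_cw_needed=1.1 tilt=[-0.01  -0.001] F_tool=[-8.6 -2.5  7.2] j6=-1.26
t=13.80 r=37.8mm cw=316.0 z=48.2 turn_cw_needed=2.5 tilt=[-0.015  0.001] F_tool=[-6.  -2.9  5.8] j6=-1.22
t=13.90 r=37.9mm cw=319.8 z=48.2 turn_cw_needed=3.6 tilt=[-0.022  0.004] F_tool=[-5.3 -2.2  3. ] j6=-1.18
```

```bash
python3 -m jog '[{"tx":0.1,"ty":0.03,"tz":0,"wx":0,"wy":-0.05,"wz":0.5,"grip":0}]'>/dev/null; sh r.sh
python3 -m jog '[{"tx":0.08,"ty":0.03,"tz":0,"wx":0,"wy":-0.05,"wz":0.5,"grip":0}]'>/dev/null; sh r.sh
python3 -m jog '[{"tx":0.06,"ty":0.03,"tz":0,"wx":0,"wy":-0.05,"wz":0.5,"grip":0}]'>/dev/null; sh r.sh
```

```text
t=14.00 r=38.0mm cw=321.8 z=48.1 turn_cw_needed=2.5 tilt=[-0.016 -0.001] F_tool=[-2.2 -3.2  0.5] j6=-1.12
t=14.10 r=38.1mm cw=324.3 z=48.1 turn_cw_needed=1.7 tilt=[-0.012 -0.006] F_tool=[-0.8 -2.3 -0.2] j6=-1.05
t=14.20 r=37.9mm cw=326.6 z=48.0 turn_cw_needed=0.8 tilt=[-0.008 -0.011] F_tool=[-0.5 -1.2  0.2] j6=-0.99
```

Click 1 has snapped. On to click 2, with contact expected at about 335°.

```bash
sed -i 's/^    return s,M/    v=M.T@[0,0,-1.];print("   fix wx,wy",np.round([-v[1]\/.105,v[0]\/.105],2));return s,M/' h.py
python3 -m jog '[{"tx":0.08,"ty":0.03,"tz":0,"wx":0,"wy":-0.05,"wz":0.5,"grip":0}]'>/dev/null; sh r.sh
python3 -m jog '[{"tx":0.08,"ty":0.03,"tz":0,"wx":0,"wy":0,"wz":0.5,"grip":0}]'>/dev/null; sh r.sh
python3 -m jog '[{"tx":0.1,"ty":0.03,"tz":0,"wx":0,"wy":0,"wz":0.3,"grip":0}]'>/dev/null; sh r.sh
```

```text
t=14.30 r=37.4mm cw=330.1 z=47.9 turn_cw_needed=1.0 tilt=[-0.004 -0.015] F_tool=[ 0.6 -0.5 -0. ] j6=-0.92
   fix wx,wy [-0.12  0.07]
t=14.40 r=37.2mm cw=332.7 z=48.0 turn_cw_needed=0.5 tilt=[-0.003 -0.017] F_tool=[-6.3 -6.2 -0.2] j6=-0.86
   fix wx,wy [-0.13  0.1 ]
t=14.50 r=37.4mm cw=333.8 z=48.1 turn_cw_needed=-0.3 tilt=[-0.002 -0.021] F_tool=[-11.7  -6.7   2.4] j6=-0.82
   fix wx,wy [-0.14  0.14]
```

Contact again at about 332°, 28–30° after the first. Pushing on.

```bash
python3 -m jog '[{"tx":0.17,"ty":0.03,"tz":0,"wx":-0.1,"wy":0.2,"wz":0.1,"grip":0}]'>/dev/null; sh r.sh
python3 -m jog '[{"tx":0.17,"ty":0.03,"tz":0,"wx":-0.1,"wy":0.15,"wz":0.1,"grip":0}]'>/dev/null; sh r.sh
python3 -m jog '[{"tx":0.17,"ty":0.03,"tz":0,"wx":0,"wy":0.1,"wz":0.2,"grip":0}]'>/dev/null; sh r.sh
```

```text
t=14.60 r=36.8mm cw=338.1 z=48.1 turn_cw_needed=3.3 tilt=[-0.004 -0.002] F_tool=[-10.1  -1.4   4.7] j6=-0.83
   fix wx,wy [-0.04 -0.01]
t=14.70 r=36.3mm cw=341.4 z=48.2 turn_cw_needed=5.9 tilt=[-0.002  0.014] F_tool=[-8.9 -2.9  5.3] j6=-0.84
   fix wx,wy [ 0.06 -0.12]
t=14.80 r=36.1mm cw=344.9 z=48.3 turn_cw_needed=8.1 tilt=[-0.006  0.019] F_tool=[-8.3 -3.2  4.9] j6=-0.82
   fix wx,wy [ 0.06 -0.18]
```

```bash
python3 -m jog '[{"tx":0.17,"ty":0.03,"tz":0,"wx":0,"wy":0.1,"wz":0.3,"grip":0}]'>/dev/null; sh r.sh
python3 -m jog '[{"tx":0.13,"ty":0.03,"tz":0,"wx":0,"wy":0,"wz":0.4,"grip":0}]'>/dev/null; sh r.sh
```

```text
t=14.90 r=36.2mm cw=349.7 z=48.3 turn_cw_needed=10.8 tilt=[-0.011  0.025] F_tool=[-4.9 -1.6  1.6] j6=-0.79
   fix wx,wy [ 0.05 -0.25]
t=15.00 r=36.1mm cw=353.9 z=48.3 turn_cw_needed=12.5 tilt=[-0.01   0.023] F_tool=[-0.7 -0.   0.9] j6=-0.73
   fix wx,wy [ 0.04 -0.24]
```

Click 2 has snapped at about 351°. I'll square up the tool and approach click 3, contact about 363°.

```bash
python3 -m jog '[{"tx":0.0,"ty":-0.01,"tz":0,"wx":0,"wy":-0.2,"wz":0.9,"grip":0},{"tx":0.04,"ty":0,"tz":0,"wx":0,"wy":-0.1,"wz":0.9,"grip":0}]'>/dev/null; sh r.sh
python3 -m jog '[{"tx":0.06,"ty":0,"tz":0,"wx":0,"wy":0,"wz":0.6,"grip":0}]'>/dev/null; sh r.sh
python3 -m jog '[{"tx":0.1,"ty":0,"tz":0,"wx":0,"wy":0.05,"wz":0.4,"grip":0}]'>/dev/null; sh r.sh
```

```text
t=15.20 r=36.8mm cw=354.7 z=48.1 turn_cw_needed=1.8 tilt=[ 0.005 -0.005] F_tool=[-0.2  0.5  0.4] j6=-0.50
   fix wx,wy [0.03 0.06]
t=15.30 r=37.1mm cw=357.8 z=48.0 turn_cw_needed=1.0 tilt=[ 0.005 -0.005] F_tool=[-0.1 -0.4  0.5] j6=-0.43
   fix wx,wy [0.03 0.07]
t=15.40 r=37.2mm cw=1.7 z=48.0 turn_cw_needed=2.3 tilt=[ 0.005 -0.002] F_tool=[-7.3 -0.8  0.9] j6=-0.38
   fix wx,wy [0.04 0.03]
```

```bash
python3 -m jog '[{"tx":0.17,"ty":0.01,"tz":0,"wx":0,"wy":0.12,"wz":0.5,"grip":0}]'>/dev/null; sh r.sh
python3 -m jog '[{"tx":0.17,"ty":0.01,"tz":0,"wx":0,"wy":0.12,"wz":0.5,"grip":0}]'>/dev/null; sh r.sh
python3 -m jog '[{"tx":0.17,"ty":0.01,"tz":0,"wx":0,"wy":0.08,"wz":0.5,"grip":0}]'>/dev/null; sh r.sh
python3 -m jog '[{"tx":0.15,"ty":0.01,"tz":0,"wx":0,"wy":0.05,"wz":0.5,"grip":0}]'>/dev/null; sh r.sh
```

```text
t=15.50 r=37.2mm cw=5.5 z=48.0 turn_cw_needed=3.0 tilt=[0.003 0.006] F_tool=[-14.1  -1.3   3.2] j6=-0.33
   fix wx,wy [ 0.04 -0.05]
t=15.60 r=37.1mm cw=9.5 z=48.0 turn_cw_needed=3.9 tilt=[0.002 0.014] F_tool=[-11.4  -2.    2.4] j6=-0.28
   fix wx,wy [ 0.03 -0.13]
t=15.70 r=37.1mm cw=13.4 z=47.9 turn_cw_needed=4.6 tilt=[0.001 0.019] F_tool=[-9.2 -0.5  1.6] j6=-0.23
   fix wx,wy [ 0.03 -0.18]
t=15.80 r=37.0mm cw=17.3 z=47.9 turn_cw_needed=5.2 tilt=[0.001 0.021] F_tool=[-7.2 -0.1  1.5] j6=-0.17
   fix wx,wy [ 0.02 -0.2 ]
```

```bash
python3 -m jog '[{"tx":0.1,"ty":0.01,"tz":0,"wx":0,"wy":-0.05,"wz":0.6,"grip":0}]'>/dev/null; sh r.sh
python3 -m jog '[{"tx":0.06,"ty":0.01,"tz":0,"wx":0,"wy":-0.1,"wz":0.7,"grip":0}]'>/dev/null; sh r.sh
python3 -m jog '[{"tx":0.05,"ty":0.01,"tz":0,"wx":0,"wy":-0.1,"wz":0.7,"grip":0}]'>/dev/null; sh r.sh
```

```text
t=15.90 r=37.1mm cw=19.7 z=47.9 turn_cw_needed=3.8 tilt=[0.001 0.014] F_tool=[-4.6 -1.3 -1.8] j6=-0.09
   fix wx,wy [ 0.   -0.14]
t=16.00 r=37.3mm cw=21.2 z=47.8 turn_cw_needed=0.7 tilt=[-0.001  0.003] F_tool=[-1.2 -1.4 -1.2] j6=0.01
   fix wx,wy [-0.01 -0.03]
t=16.10 r=37.6mm cw=22.7 z=47.7 turn_cw_needed=-2.2 tilt=[-0.004 -0.008] F_tool=[-0.8 -0.5 -0.4] j6=0.10
   fix wx,wy [-0.02  0.09]
```

Click 3 has snapped. Last click: contact at about 32°, snap at about 51°.

```bash
python3 -m jog '[{"tx":0.09,"ty":0.02,"tz":0,"wx":0,"wy":0.05,"wz":0.3,"grip":0}]'>/dev/null; sh r.sh
python3 -m jog '[{"tx":0.09,"ty":0.02,"tz":0,"wx":0,"wy":0,"wz":0.4,"grip":0}]'>/dev/null; sh r.sh
python3 -m jog '[{"tx":0.1,"ty":0.02,"tz":0,"wx":0,"wy":0.05,"wz":0.4,"grip":0}]'>/dev/null; sh r.sh
```

```text
t=16.20 r=37.4mm cw=26.8 z=47.6 turn_cw_needed=-0.1 tilt=[-0.003 -0.004] F_tool=[-0.4  0.4 -0.3] j6=0.14
   fix wx,wy [-0.02  0.04]
t=16.30 r=37.3mm cw=29.9 z=47.4 turn_cw_needed=0.4 tilt=[-0.004 -0.005] F_tool=[-7.8 -1.8 -2.3] j6=0.19
   fix wx,wy [-0.03  0.06]
t=16.40 r=37.6mm cw=31.4 z=47.3 turn_cw_needed=-0.6 tilt=[-0.006 -0.003] F_tool=[-13.2  -2.   -5.6] j6=0.23
   fix wx,wy [-0.04  0.05]
```

```bash
python3 -m jog '[{"tx":0.15,"ty":0.02,"tz":0,"wx":0,"wy":0.1,"wz":0.4,"grip":0}]'>/dev/null; sh r.sh
python3 -m jog '[{"tx":0.15,"ty":0.02,"tz":0,"wx":0,"wy":0.1,"wz":0.4,"grip":0}]'>/dev/null; sh r.sh
python3 -m jog '[{"tx":0.15,"ty":0.02,"tz":0,"wx":0,"wy":0.08,"wz":0.4,"grip":0}]'>/dev/null; sh r.sh
```

```text
t=16.50 r=37.8mm cw=34.0 z=47.3 turn_cw_needed=-0.5 tilt=[-0.005  0.003] F_tool=[-14.   -0.7  -5.1] j6=0.27
   fix wx,wy [-0.06 -0.01]
t=16.60 r=37.7mm cw=37.0 z=47.3 turn_cw_needed=-0.1 tilt=[-0.004  0.009] F_tool=[-12.1  -0.5  -3.6] j6=0.31
   fix wx,wy [-0.07 -0.06]
t=16.70 r=37.7mm cw=40.0 z=47.2 turn_cw_needed=0.3 tilt=[-0.003  0.013] F_tool=[-10.2  -0.8  -5. ] j6=0.35
   fix wx,wy [-0.08 -0.1 ]
```

```bash
python3 -m jog '[{"tx":0.13,"ty":0.02,"tz":0,"wx":0,"wy":0.05,"wz":0.4,"grip":0}]'>/dev/null; sh r.sh
python3 -m jog '[{"tx":0.13,"ty":0.02,"tz":0,"wx":0,"wy":0,"wz":0.4,"grip":0}]'>/dev/null; sh r.sh
python3 -m jog '[{"tx":0.1,"ty":0.02,"tz":0,"wx":0,"wy":0,"wz":0.4,"grip":0}]'>/dev/null; sh r.sh
```

```text
t=16.80 r=37.7mm cw=42.8 z=47.2 turn_cw_needed=0.6 tilt=[-0.004  0.016] F_tool=[-6.5 -1.  -3. ] j6=0.40
   fix wx,wy [-0.1  -0.12]
t=16.90 r=37.7mm cw=45.9 z=47.2 turn_cw_needed=1.0 tilt=[-0.006  0.014] F_tool=[-5.2  0.1 -2.4] j6=0.45
   fix wx,wy [-0.12 -0.08]
t=17.00 r=37.6mm cw=48.5 z=47.1 turn_cw_needed=1.1 tilt=[-0.008  0.013] F_tool=[-3.9 -0.6 -2.2] j6=0.50
   fix wx,wy [-0.13 -0.06]
```

```bash
python3 -m jog '[{"tx":0.08,"ty":0.02,"tz":0,"wx":0,"wy":0,"wz":0.4,"grip":0}]'>/dev/null; sh r.sh
python3 -m jog '[{"tx":0.04,"ty":0.01,"tz":0,"wx":0,"wy":0,"wz":0.2,"grip":0}]'>/dev/null; sh r.sh
python3 -m jog '[{"tx":0.0,"ty":0,"tz":0,"wx":0,"wy":0,"wz":0,"grip":0}]'>/dev/null; sh r.sh
```

```text
t=17.10 r=37.6mm cw=50.8 z=47.0 turn_cw_needed=0.8 tilt=[-0.01   0.012] F_tool=[-1.5 -0.3 -2. ] j6=0.55
   fix wx,wy [-0.14 -0.04]
t=17.20 r=37.5mm cw=52.5 z=46.9 turn_cw_needed=1.1 tilt=[-0.01   0.012] F_tool=[-0.6  0.6 -1. ] j6=0.57
   fix wx,wy [-0.14 -0.03]
t=17.30 r=37.5mm cw=52.7 z=46.9 turn_cw_needed=1.2 tilt=[-0.01   0.012] F_tool=[-0.  -1.2  0.4] j6=0.57
   fix wx,wy [-0.14 -0.03]
```

Click 4 appears done, since the force has dropped to zero. I'll back off, lift and check from above.

```bash
python3 -m jog '[{"tx":-0.15,"ty":0,"tz":0,"wx":-0.1,"wy":0,"wz":0,"grip":0},{"tx":-0.1,"ty":0,"tz":-0.3,"wx":0,"wy":0,"wz":0,"grip":0},{"tx":0,"ty":0,"tz":-0.8,"wx":0,"wy":0,"wz":0,"grip":0},{"tx":0,"ty":0,"tz":-0.9,"wx":0,"wy":0,"wz":0,"grip":0},{"tx":0,"ty":0,"tz":-0.9,"wx":0,"wy":0,"wz":0,"grip":0},{"tx":-0.5,"ty":-0.5,"tz":-0.9,"wx":0,"wy":0,"wz":0,"grip":0},{"tx":-0.5,"ty":-0.5,"tz":-0.7,"wx":0,"wy":0,"wz":0,"grip":0},{"tx":0,"ty":0,"tz":0,"wx":0,"wy":0,"wz":0,"grip":0}]'; sh r.sh
python3 -c "
from h import *
ci=viewer.camera_info('wrist');im=viewer.get_image('wrist');np.savez('w2.npz',im=im,**{k:ci[k] for k in ci})
t=viewer.get_image('top')
o=np.zeros((384*2-200,800,3),np.uint8);o[:384,:512]=im
o[:,:]=0;a=cv2.resize(im,(680,510));o[:510,:680]=a;b=cv2.resize(t[90:220,195:315],None,fx=1,fy=1);o[:130,680:]=b
cv2.imwrite('pics/w6.png',o[:,:,::-1])"
```

```text
time_s: 18.1
tool_pos: [0.4696, 0.065, 0.1896]
orientation: [-2.809, -1.397, -0.003]
force: [0.5, -0.1, 0.5]
grip_width: 0.0002
t=18.10 r=79.3mm cw=21.0 z=189.6 turn_cw_needed=-30.3 tilt=[-0.     0.005] F_tool=[ 0.2  0.4 -0.5] j6=0.54
   fix wx,wy [-0.03 -0.03]
```

View pics/w6.png

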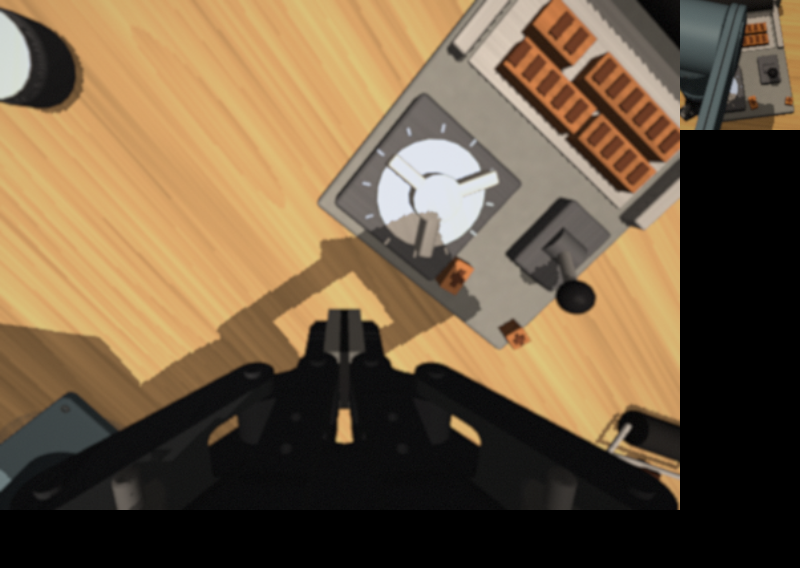

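The wrist view shows the lugs at (490,178), (427,240) and (395,165). The lug with the nose is the right-hand one, which works out at about 210°, stop 7, four clicks on. The knob is at (576,297) and both type blocks are in place. Next is the lever: I'll turn the tool and move behind the knob.

```bash
python3 -m jog '[{"tx":0,"ty":0,"tz":0,"wx":0,"wy":0,"wz":0.92,"grip":0},{"tx":0,"ty":0,"tz":0,"wx":0,"wy":0,"wz":0.92,"grip":0},{"tx":0,"ty":0,"tz":0,"wx":0,"wy":0,"wz":0.92,"grip":0},{"tx":0,"ty":0,"tz":0,"wx":0,"wy":0,"wz":0.92,"grip":0},{"tx":0,"ty":0,"tz":0,"wx":0,"wy":0,"wz":0.92,"grip":0},{"tx":0,"ty":0,"tz":0,"wx":0,"wy":0,"wz":0.92,"grip":0},{"tx":0,"ty":0,"tz":0,"wx":0,"wy":0,"wz":0.92,"grip":0},{"tx":0,"ty":0,"tz":0,"wx":0,"wy":0,"wz":0,"grip":0}]'>/dev/null
cat > k.sh <<'E'
python3 -c "
from h import *
s=sensors.read_state();M=R.from_rotvec(s['orientation']).as_matrix();v=M.T@[0,0,-1.]
c,n=np.cos(PP[2]),np.sin(PP[2]);d=s['tool_pos'][:2]-PP[:2];L=[c*d[0]+n*d[1],-n*d[0]+c*d[1]]
print('t',round(float(s['time_s']),2),'press xy mm',np.round(np.array(L)*1e3,1),'z',round(s['tool_pos'][2]*1e3,1),'F',np.round(M.T@s['force'],1),'fix wx,wy,wz',np.round([-v[1]/.105,v[0]/.105,(np.degrees(np.arctan2(M[1,0],M[0,0])-PP[2]))/6],2))
t=W(PP,[-.128,-.07,.072])[0];print('to start units',np.round(M.T@(t-s['tool_pos'])/.03,2))"
E
sh k.sh
```

```text
t 19.0 press xy mm [-163.6   83.6] z 176.4 F [-0.5 -0.2  0.1] fix wx,wy,wz [-0.1   0.15 -0.25]
to start units [1.37 5.12 3.4 ]
```

```bash
python3 -m jog '[{"tx":0.1,"ty":0.85,"tz":0,"wx":-0.1,"wy":0.1,"wz":-0.2,"grip":0},{"tx":0.2,"ty":0.85,"tz":0,"wx":0,"wy":0,"wz":0,"grip":0},{"tx":0.2,"ty":0.85,"tz":0,"wx":0,"wy":0,"wz":0,"grip":0},{"tx":0.2,"ty":0.85,"tz":0,"wx":0,"wy":0,"wz":0,"grip":0},{"tx":0.2,"ty":0.85,"tz":0,"wx":0,"wy":0,"wz":0,"grip":0},{"tx":0.2,"ty":0.7,"tz":0,"wx":0,"wy":0,"wz":0,"grip":0},{"tx":0,"ty":0,"tz":0,"wx":0,"wy":0,"wz":0,"grip":0}]'>/dev/null;sh k.sh
```

```text
t 19.7 press xy mm [-129.8  -69.1] z 167.3 F [-0.4  0.2  0.4] fix wx,wy,wz [-0.06  0.13  0.18]
to start units [0.1  0.05 3.18]
```

```bash
python3 -m jog '[{"tx":-0.1,"ty":0.05,"tz":0.8,"wx":-0.05,"wy":0.1,"wz":0.15,"grip":0},{"tx":0,"ty":0,"tz":0.8,"wx":0,"wy":0,"wz":0,"grip":0},{"tx":0,"ty":0,"tz":0.8,"wx":0,"wy":0,"wz":0,"grip":0},{"tx":0,"ty":0,"tz":0.5,"wx":0,"wy":0,"wz":0,"grip":0},{"tx":0,"ty":0,"tz":0,"wx":0,"wy":0,"wz":0,"grip":0}]'>/dev/null;sh k.sh
```

```text
t 20.2 press xy mm [-134.3  -67.7] z 74.1 F [-0.5  0.7 -0.1] fix wx,wy,wz [-0.05  0.06  0.12]
to start units [0.21 0.08 0.07]
```

```bash
python3 -m jog '[{"tx":0.3,"ty":0.05,"tz":0.15,"wx":0,"wy":0.05,"wz":0.1,"grip":0},{"tx":0.3,"ty":0.03,"tz":0.05,"wx":0,"wy":0,"wz":0,"grip":0},{"tx":0.2,"ty":0,"tz":0,"wx":0,"wy":0,"wz":0,"grip":0}]'>/dev/null;sh k.sh
python3 -m jog '[{"tx":0.15,"ty":0,"tz":0,"wx":0,"wy":0,"wz":0,"grip":0},{"tx":0.15,"ty":0,"tz":0,"wx":0,"wy":0,"wz":0,"grip":0}]'>/dev/null;sh k.sh
python3 -m jog '[{"tx":0.15,"ty":0,"tz":0,"wx":0,"wy":0,"wz":0,"grip":0},{"tx":0.15,"ty":0,"tz":0,"wx":0,"wy":0,"wz":0,"grip":0}]'>/dev/null;sh k.sh
```

```text
t 20.5 press xy mm [-108.4  -69.2] z 68.5 F [ 0.5 -0.1 -0.2] fix wx,wy,wz [-0.05  0.    0.03]
to start units [-0.66  0.02 -0.12]
t 20.7 press xy mm [-97.8 -69.5] z 69.6 F [-2.3 -0.1 -0.3] fix wx,wy,wz [-0.04 -0.    0.04]
to start units [-1.01  0.01 -0.08]
t 20.9 press xy mm [-87.8 -69.6] z 70.4 F [-1.5  0.4 -1.4] fix wx,wy,wz [-0.04 -0.01  0.05]
to start units [-1.34  0.01 -0.05]
```

The lever is moving at about 2 N. Expect its stop at press x of about −42.

```bash
python3 -m jog '[{"tx":0.18,"ty":0,"tz":0,"wx":0,"wy":0,"wz":0,"grip":0},{"tx":0.18,"ty":0,"tz":0.03,"wx":0,"wy":0,"wz":0,"grip":0},{"tx":0.18,"ty":0,"tz":0.03,"wx":0,"wy":0,"wz":0,"grip":0},{"tx":0.18,"ty":0,"tz":0.03,"wx":0,"wy":0,"wz":0,"grip":0}]'>/dev/null;sh k.sh
python3 -m jog '[{"tx":0.18,"ty":0,"tz":0.03,"wx":0,"wy":0,"wz":0,"grip":0},{"tx":0.18,"ty":0,"tz":0.03,"wx":0,"wy":0,"wz":0,"grip":0}]'>/dev/null;sh k.sh
```

```text
t 21.3 press xy mm [-64.1 -69.7] z 68.0 F [-1.  -0.  -0.4] fix wx,wy,wz [-0.03 -0.02  0.04]
to start units [-2.13  0.   -0.14]
t 21.5 press xy mm [-52.2 -69.6] z 65.8 F [-1.3  0.6 -0.2] fix wx,wy,wz [-0.03 -0.02  0.04]
to start units [-2.53  0.   -0.21]
```

```bash
python3 -m jog '[{"tx":0.15,"ty":0,"tz":0.03,"wx":0,"wy":0,"wz":0,"grip":0}]'>/dev/null;sh k.sh
python3 -m jog '[{"tx":0.15,"ty":0,"tz":0.02,"wx":0,"wy":0,"wz":0,"grip":0}]'>/dev/null;sh k.sh
python3 -m jog '[{"tx":0.15,"ty":0,"tz":0,"wx":0,"wy":0,"wz":0,"grip":0}]'>/dev/null;sh k.sh
```

```text
t 21.6 press xy mm [-47.2 -69.6] z 64.7 F [-0.5 -0.5  0.1] fix wx,wy,wz [-0.03 -0.02  0.05]
to start units [-2.69 -0.   -0.25]
t 21.7 press xy mm [-44.9 -69.5] z 63.7 F [-19.4   1.  -10.2] fix wx,wy,wz [-0.04  0.04  0.05]
to start units [-2.77  0.   -0.27]
t 21.8 press xy mm [-45.3 -69.3] z 63.3 F [-23.3   1.4 -14.7] fix wx,wy,wz [-0.05  0.14  0.06]
to start units [-2.76  0.   -0.25]
```

It hit the stop (force jumped to 23 N at x = −45). I'll back off, lift clear and check.

```bash
python3 -m jog '[{"tx":-0.3,"ty":0,"tz":0,"wx":0,"wy":0,"wz":0,"grip":0},{"tx":-0.6,"ty":0,"tz":0,"wx":0,"wy":0,"wz":0,"grip":0},{"tx":-0.6,"ty":0,"tz":-0.3,"wx":0,"wy":0,"wz":0,"grip":0},{"tx":-0.6,"ty":0,"tz":-0.8,"wx":0,"wy":0,"wz":0,"grip":0},{"tx":-0.8,"ty":0,"tz":-0.9,"wx":0,"wy":0,"wz":0,"grip":0},{"tx":-0.9,"ty":0,"tz":-0.9,"wx":0,"wy":0,"wz":0,"grip":0},{"tx":-0.9,"ty":0,"tz":-0.9,"wx":0,"wy":0,"wz":0,"grip":0},{"tx":-0.9,"ty":0,"tz":-0.5,"wx":0,"wy":0,"wz":0,"grip":0},{"tx":0,"ty":0,"tz":0,"wx":0,"wy":0,"wz":0,"grip":0}]';sh k.sh
python3 -c "
from h import *
ci=viewer.camera_info('wrist');im=viewer.get_image('wrist');sc=viewer.get_image('scene')
a=cv2.resize(im[0:300],(800,469));o=np.zeros((600,800,3),np.uint8);o[:469]=a
b=cv2.resize(sc[180:310,205:340],(270,260));o[340:600,530:]=b
cv2.imwrite('pics/w7.png',o[:,:,::-1])
th=1.0;P=W(PP,[[-.05-.065*np.sin(.5-t),-.07,.052+.065*np.cos(.5-t)] for t in(.8,.9,1.0)]);print(proj(ci,P)*1.5625)
print('marks',[ (q,(proj(ci,W(PP,[[-.09-.044*np.cos(np.radians(q)),.055+.044*np.sin(np.radians(q)),.099]]))*1.5625).round(0)) for q in(180,210,240)],proj(ci,[*DC,.099])*1.5625)
"
```

```text
time_s: 22.7
tool_pos: [0.4574, -0.0968, 0.1978]
orientation: [-3.113, -0.397, 0.02]
force: [-0.0, -0.2, 0.2]
grip_width: 0.0001
t 22.7 press xy mm [-215.4  -70.6] z 197.8 F [-0.1  0.2 -0.2] fix wx,wy,wz [-0.05  0.12  0.07]
to start units [2.97 0.02 4.16]
[[407.53002663 -65.38947529]
 [407.61606204 -78.07366094]
 [407.69424855 -89.41360959]]
marks [(180, array([[174., -18.]])), (210, array([[217.,  -5.]])), (240, array([[249.,  29.]]))] [[186.18051576  73.52355246]]
```

View pics/w7.png

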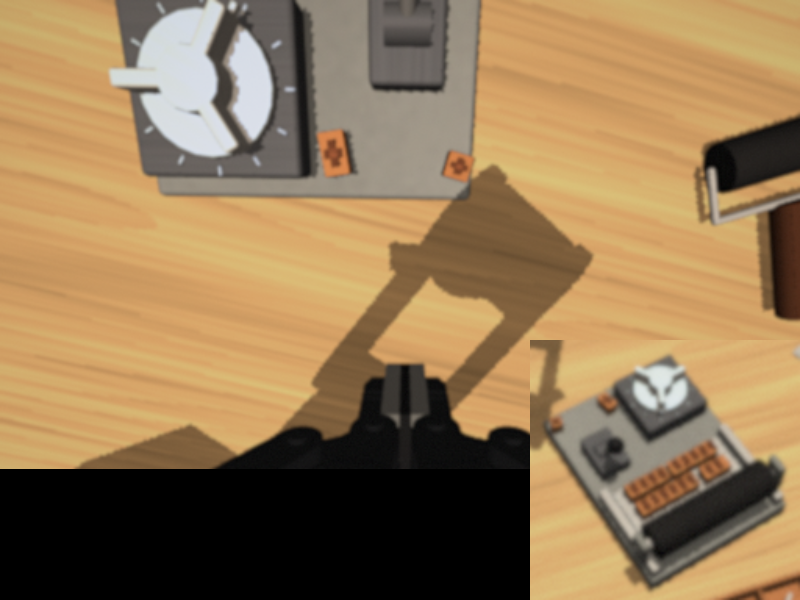

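The dial sits on its new click: index lug at upper right with the nose near (243,8), another lug exactly at press-left (110,77). The scene inset shows the knob swung over to (615,447) and both type blocks in place. The robot is clear, so I'm handing in.

```bash
python3 -c "
from cell import workorder
print(workorder.finish_job())"
```

```text
the job is handed in; nothing more can be done
None
```

I turned the dial four clicks clockwise, from stop 3 to stop 7. Then I pushed the lock lever over to its end stop, backed the arm clear and handed the job in. That took about 23 s of the 61 s allowed.

- **Dial:** I felt four separate click-overs while pushing the same lug, about 30° apart, with peak pushes of about 14 N. The last wrist picture shows the index lug at about 210°, which is stop 7. The picture before the lever push shows the same.
- **Lock lever:** it moved at about 1–2 N until the force jumped to about 23 N at the stop. The scene picture shows it over. Its exact angle was not measured in a picture, because the lever was outside the last wrist view.
- **Loose things:** both type blocks looked in place in the last picture, and I saw no sign of anything else having been touched. I did not measure the positions of the loose things.

**What disagreed:**
- **Fingertip height:** the real fingertip sat about 31 mm above the reported TCP. On the first try the finger passed just above a lug without moving the dial, and I then felt my way down to the right height.
- **Press position:** the cameras' fits differed by up to about 10 mm, so I used a compromise, and the contacts with the lug and the knob came within a few mm of where it predicted.

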